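# Tare the balance and tip the washed caps into the weighing tub

## Task

Count the washed caps by weight: stand the empty white tub upright in the middle of the balance pan, then, with the tub there, turn the tare knob in the middle of the dial until the red pointer reads zero (the thick mark on the dial at its tip), and let go of it. Only after that gather all the loose blue caps from the bench onto the steel scoop tray, take the tray by its handle, bring its open lip low over the rim of the tub and tip it there so that all the caps slide into the tub standing on the pan. Finally lay the empty tray flat on its rubber mat again, and do not push the dish or the amber bottle about.

Things in the scene. Friction and masses are not known exactly. Their poses are not given: they have to be found in the camera images.
- balance: fixed dial balance; origin on the bench under the middle of its pan; z up. Its pan is at the origin, its white head (160 x 160 mm, 42 mm high, centre 175 mm along +y) carries the turning dial with the tare knob. Together it covers x -90 to 90 and y -90 to 255 mm
- pan_top (a point): middle of the top face of the square steel pan (180 x 180 mm, plate 6 mm thick), about 53 mm above the bench when empty; sinks on a spring by about 2.5 mm per 100 g (at most 16 mm). Axes as the balance's
- dial_centre (a point): on the axis of the turning dial, 45 mm above the bench
- zero_mark (a point): the dial's zero, at radius 60 mm (its outer edge): the one thick black mark on the round white dial (116 mm across, horizontal, its face 49 mm above the bench). The dial is one piece with the tare knob in its middle and turns with it. The thin marks are 10 degrees apart, longer ones 90 degrees
- pointer_tip (a point): inner end of the small red pointer (18 mm long) just outside the dial's edge, at radius 60 mm. Load on the pan turns it clockwise (seen from above) round the dial, by about 0.25 rad per 100 g, from the balance's +x direction when empty; the knob does not move it. It reads zero when the zero mark stands right at its tip. At the start, allowing for the empty tub's weight, the zero mark is clockwise of that by 0.6 to 2.1 rad
- tare_knob (a joint): angle of the tare knob and dial, rad, range 0 to 4.2, grows clockwise seen from above; stays where it is left (friction about 0.04 N m). The knob is a black bar 46 mm long, 14 mm thick, standing from the dial's face to 85 mm above the bench; the bar lies along the balance's x at 0 and turns with the dial
- knob_grip (a point): on the knob's axis, 76 mm above the bench, at the height to grip the bar
- tub: open white plastic tub, 170 x 170 mm, 55 mm high, walls 4 mm, about 0.2 kg; origin at the centre of its underside. At its x = +90 and -90 mm sides stand grip tabs, 12 mm thick (along x), 50 mm wide (along y), from 41 to 75 mm above its underside: pinch one across its thickness to lift the tub
- tray: steel scoop tray, floor 165 (x) x 136 (y) mm and 3 mm thick, about 0.18 kg; origin at the centre of its underside; side walls 14 mm and rear wall 20 mm high, the front end at +x open (the lip). A straight black handle runs back from the rear wall along -x, from x = -88 to -173 mm, 20 mm wide, from 30 to 56 mm above the underside
- tray_lip (a point): middle of the open front edge of the tray, on the floor's upper face (x = +82 mm in the tray frame)
- tray_grip (a point): middle of the tray's handle (x = -131 mm, 43 mm above the underside)
- tray_mat: fixed black rubber mat, 200 (x) x 160 (y) mm, 3 mm thick; origin at the centre of its underside; the tray's place, which starts on it with its lip to the mat's +x
- drying_mat: fixed grey mat, 110 (x) x 360 (y) mm, 3 mm thick, on which the caps lie at the start; origin at the centre of its underside
- cap1: blue plastic screw cap, lying closed side up: a disc 56 mm across (58 mm over its ribs) and 30 mm high, 30 g, smooth (slides on the tray at a slope of about 17 to 22 degrees); origin at its centre, 15 mm above its underside; z is its axis (up). Two to four of the four caps are present
- cap2: blue plastic screw cap, lying closed side up: a disc 56 mm across (58 mm over its ribs) and 30 mm high, 30 g, smooth (slides on the tray at a slope of about 17 to 22 degrees); origin at its centre, 15 mm above its underside; z is its axis (up). Two to four of the four caps are present
- cap3: blue plastic screw cap, lying closed side up: a disc 56 mm across (58 mm over its ribs) and 30 mm high, 30 g, smooth (slides on the tray at a slope of about 17 to 22 degrees); origin at its centre, 15 mm above its underside; z is its axis (up). Two to four of the four caps are present
- cap4: blue plastic screw cap, lying closed side up: a disc 56 mm across (58 mm over its ribs) and 30 mm high, 30 g, smooth (slides on the tray at a slope of about 17 to 22 degrees); origin at its centre, 15 mm above its underside; z is its axis (up). Two to four of the four caps are present
- amber_bottle: bystander: amber bottle with a blue cap on it, 64 mm across, 120 mm high; origin at its foot
- dish: bystander: white porcelain dish, 76 mm across, 18 mm high; origin at its foot
Mind the look-alikes: they are no part of the job. Leave any green look-alike of the tub alone.

How it is judged:
By the outcome, as a careful person would: the job done as asked, in the order asked, and still so for the second after the job is handed in, with the robot touching nothing.
Of cap1, cap2, cap3, cap4 only 2 to 4 are there at a start; the rules pass over those that are not, and their reading is None.
At some moment in a run one of cap1, cap2, cap3, cap4 may be knocked a few centimetres aside while the robot is not near it.
It also fails if it takes over 208 s, if anything falls off the work surface, if the arm or the gripper's body presses on something with over 40 N, if the wrist force passes 120 N, or if a joint passes its speed limit or range.

## Robot

A 6-joint arm with a two-finger parallel gripper is mounted at the origin on the work surface. World frame = base frame: x ahead of the robot, y to its left, z up, the work surface at z = 0. Lengths are in m, angles in degrees, forces in N, time in s.
With the tool pointing down it reaches from about 0.35 to 0.875 m from the base axis. Payload 4.2 kg.
Tool frame: the origin (TCP) lies at the centre of the arm's flange, where the gripper is bolted on; the fingertips stand 182 mm ahead of it and the grasp point (between the pads) lies 164 mm ahead of it (r.nose_length is the distance from the TCP to the fingertips, in m); z points along the fingers, y is the line along which they close (so a half turn about z gives the same grasp; the last joint's range is limited). The gripper opens to 87 mm and grips with 3 to 60 N. Pads are 19 mm wide; open, the fingers measure 117 mm over their backs; the gripper's body (75 mm by 190 mm) begins 51 mm behind the grasp point.
Start: joints at [-55.141, 22.042, 0.453, 0, -68.411, -14.817], TCP at [0.214, -0.587, 0.405] pointing down, gripper open.
Joint ranges: [-179.83, 179.83], [-69.29, 118.12], [-61.27, 80.66], [-181.25, 117.63], [-171.15, -9.14], [-177.46, 177.46]. Speed limits (degrees/s): [159.86, 159.86, 180, 180, 180, 180].

## Interface

Orientations are given as a 3x3 rotation matrix whose columns are the frame's x, y, z axes.
In Python, from station import r, vision gives the robot as it stands. The module is installed in compiled form; this text tells all that it offers.
- The arm moves only by the shell command python3 -m creep 'ROWS'. ROWS is JSON, a list of rows, each a list of 7 numbers: the opening, from -1 (shut) to 1 (fully open), then the shift along the tool's x, y, z in mm, then the turn, a rotation vector about the tool's x, y, z in degrees. A call has 1 to 8 rows; each row is the pose to reach, as a shift and turn from the pose commanded when the call began, along the tool's axes at that moment; what a row does not reach only later rows make up. A row lasts 1/12 s, in which the tool goes at most 41.7 mm and 7.16 degrees, less where a joint would pass 70% of its speed; a pose out of reach is approached as far as the arm can. A call with a gripper value outside its range is refused whole. The fingers move at their own pace and stop on an object; the grip force is fixed at half the most. Time passes only in rows, so rows that repeat a pose let the fingers close. It gives the time, the measured TCP pose, the force, the opening and the grip force at its end, in the units of the state.
- r.sense(): the state, without advancing time (a new reading comes with each control period).
- vision.capture(name): name is "scene" or "side" or "wrist"; returns (picture, depth): 384x512x3 uint8, red, green, blue; 384x512 float32, m along the optical axis (not along the pixel's ray), 0 where there is no reading.
- vision.camera_model(name): a dict with "vertical_fov" (degrees; the focal length in pixels is half the picture's height over the tangent of half this angle, whatever the lens; pixels are square), "cx", "cy" (the principal point, pixels), "distortion" ([k1, k2, p1, p2, k3] as OpenCV has them; the pictures are not rectified), "extrinsics" (4x4, takes a point from camera to world coordinates); the wrist camera has in their place "mount" (4x4, takes a point from camera to tool coordinates, whose origin is the TCP and whose axes are the flange's). Camera axes: x right, y down, z forward; pixel columns grow to the right and rows downward; lengths in m; the calibration is good to about 2 mm. A picture is of the moment at which its call begins: read the wrist's pose just before it. camera_model takes no time and is no camera call.
- r.finish_job(): hands the job in; it is judged then, once.
Trained networks look in the newest picture that a camera, given by its name, has taken for a name from the list of things; names that differ only in an ending like _2 or _b are one class to them, and where a whole thing is asked for, a point or a joint stands for the part that bears it (a point fixed in the world has none). Each returns a list of dicts, best first, with "conf" (0 to 1); they miss things now and then, are a little off and sometimes report something else, mostly with a low value. They report only what shows in the picture. A call takes as long as a camera call. They do not tell look-alikes from the thing itself.
- vision.find_in(camera, thing): "uv" ([column, row] in pixels, amid what is visible of it).
- vision.cut_out(camera, thing): "region" (384x512 bool, what is visible of it) and "uv" ([column, row] in pixels, amid what is visible of it).
The state is a dict: "time_s": time; "joints": joint angles; "joint_velocities": joint speeds; "effort": joint torques, N m; "tcp_pos": TCP position; "ee_rot": TCP orientation; "wrist_force": force on the tool from outside, world axes, zero at the start; "moment": the same for the moment, N m; "gripper_width": opening from 0.0 (shut) to 1.0 (fully open); "gripper_force": force on a finger pad.
Only numpy, scipy, OpenCV 4.12 (cv2) and the standard library are available. Lean on these libraries where they do the work, as an engineer would, in place of code of your own. Each camera call takes 0.05 s, during which the arm holds its last target. There are 200 camera calls.

## Working session

There is one attempt and no reset: what is moved stays moved. The work goes in short steps, Python scripts to look and compute and a shell command to move; the robot and the scene stay as the last step left them, time stands still between calls to the robot, and variables do not carry over. Pictures are saved under pics/ and viewed, at most 14 in all, crops included, and the job is handed in when it is done.

```bash
mkdir -p pics; cat > h.py <<'E'
import numpy as np, cv2
from station import r, vision
def cap(n,save=None):
    s=r.sense(); im,d=vision.capture(n); 
    if save: cv2.imwrite(f'pics/{save}.png',im[:,:,::-1])
    m=vision.camera_model(n)
    if 'extrinsics' in m: T=np.array(m['extrinsics'])
    else:
        A=np.eye(4);A[:3,:3]=np.array(s['ee_rot']);A[:3,3]=s['tcp_pos'];T=A@np.array(m['mount'])
    f=192/np.tan(np.radians(m['vertical_fov'])/2)
    K=np.array([[f,0,m['cx']],[0,f,m['cy']],[0,0,1]])
    return im,d,T,K,np.array(m['distortion'],float)
def rays(uv,T,K,D):
    p=cv2.undistortPoints(np.array(uv,float).reshape(-1,1,2),K,D)[:,0]
    return np.c_[p,np.ones(len(p))]
def onplane(uv,z,c):
    T,K,D=c[2:]; R=rays(uv,T,K,D)@T[:3,:3].T; o=T[:3,3]
    return o+R*((z-o[2])/R[:,2])[:,None]
def cloud(mask,c):
    im,d,T,K,D=c; v,u=np.nonzero(mask&(d>0)); R=rays(np.c_[u,v],T,K,D)*d[v,u][:,None]
    return R@T[:3,:3].T+T[:3,3]
def proj(P,c):
    T,K,D=c[2:];Ti=np.linalg.inv(T);p,_=cv2.projectPoints(np.array(P,float).reshape(-1,1,3),cv2.Rodrigues(Ti[:3,:3])[0],Ti[:3,3],K,D);return p[:,0]
def st():
    s=r.sense(); print('t',round(s['time_s'],2),'tcp',np.round(s['tcp_pos'],4),'R',np.round(s['ee_rot'],3).tolist(),'F',np.round(s['wrist_force'],1),'w',round(s['gripper_width'],3),'gf',round(s['gripper_force'],1),'j',np.round(s['joints'],1))
E
cat > a.py <<'E'
from h import *
st()
for n in ['scene','side']:
    c=cap(n,n+'0'); print(n,np.round(c[2],3).tolist())
    for t in ['balance','tub','tray','tray_mat','drying_mat','cap1','amber_bottle','dish','tare_knob']:
        for o in vision.cut_out(n,t)[:6]:
            P=cloud(o['region'],c)
            print(t,round(o['conf'],2),np.round(o['uv']),o['region'].sum(),np.round(np.median(P,0),3) if len(P) else '', np.round(np.percentile(P,[2,98],axis=0),3).tolist() if len(P) else '')
E
python3 a.py
```

```text
t 0.0 tcp [ 0.2142 -0.5869  0.4037] R [[-0.94, -0.343, -0.001], [-0.343, 0.94, 0.002], [0.0, 0.002, -1.0]] F [0.2 0.6 0.6] w 1.001 gf 0.0 j [-55.1  22.1   0.4  -0.  -68.4 -14.8]
scene [[-0.872, 0.31, -0.378, 1.047], [0.489, 0.54, -0.685, 0.911], [-0.008, -0.783, -0.622, 0.927], [0.0, 0.0, 0.0, 1.0]]
balance 0.69 [314. 248.] 7339 [0.484 0.208 0.05 ] [[0.387, 0.02, 0.007], [0.565, 0.359, 0.069]]
balance 0.55 [335. 258.] 1297 [0.468 0.283 0.05 ] [[0.409, 0.223, 0.045], [0.515, 0.329, 0.085]]
tub 0.71 [186. 179.] 2735 [ 0.641 -0.274  0.019] [[0.552, -0.356, -0.001], [0.74, -0.162, 0.071]]
tub 0.58 [221. 115.] 1853 [ 0.367 -0.54   0.028] [[0.268, -0.641, -0.001], [0.487, -0.418, 0.073]]
tray 0.75 [255. 167.] 1755 [ 0.424 -0.21   0.008] [[0.356, -0.34, 0.002], [0.491, -0.116, 0.057]]
tray_mat 0.57 [259. 189.] 356 [ 0.474 -0.114  0.004] [[0.338, -0.293, -0.0], [0.504, -0.096, 0.009]]
drying_mat 0.72 [216. 246.] 2562 [0.684 0.034 0.003] [[0.617, -0.146, -0.001], [0.723, 0.204, 0.008]]
drying_mat 0.31 [315. 248.] 7280 [0.484 0.209 0.05 ] [[0.389, 0.021, 0.008], [0.564, 0.359, 0.069]]
cap1 0.9
[... 1549 characters left out ...]
0.004], [0.696, 0.193, 0.035]]
cap1 0.58 [208. 208.] 183 [0.658 0.081 0.03 ] [[0.638, 0.051, 0.005], [0.689, 0.101, 0.036]]
cap1 0.53 [222. 197.] 162 [ 0.652 -0.007  0.029] [[0.636, -0.037, 0.002], [0.683, 0.012, 0.037]]
cap1 0.53 [185. 216.] 182 [0.664 0.176 0.03 ] [[0.643, 0.146, 0.004], [0.692, 0.194, 0.035]]
amber_bottle 0.92 [130. 254.] 587 [0.634 0.446 0.069] [[0.619, 0.413, 0.006], [0.665, 0.467, 0.119]]
dish 0.66 [252. 201.] 162 [ 0.56 -0.07  0.01] [[0.525, -0.097, 0.002], [0.588, -0.032, 0.019]]
dish 0.24 [188. 218.] 197 [0.662 0.173 0.029] [[0.643, 0.141, 0.004], [0.692, 0.194, 0.035]]
tare_knob 0.79 [209. 258.] 718 [0.451 0.284 0.049] [[0.405, 0.226, 0.044], [0.509, 0.329, 0.084]]
```

```bash
python3 - <<'E'
import cv2
a=cv2.imread('pics/scene0.png')[70:384,120:400]; cv2.imwrite('pics/v1.png',cv2.resize(a,None,fx=1.9,fy=1.9,interpolation=3))
E
```

```text
(no output)
```

View pics/v1.png

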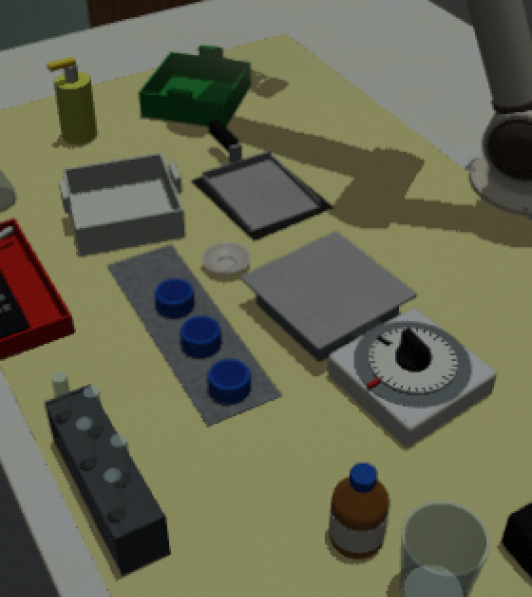

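The white tub is at scene (186,177), with its tabs at its left and right. The green look-alike at (221,115) stays untouched. There are 3 caps on the grey mat at (212,227), (226,247) and (240,270); the bottle's cap doesn't count. The dish is at (239,207). The zero mark is clockwise of the red pointer. Next I fit the poses.

```bash
cat > b.py <<'E'
from h import *
cs={n:cap(n) for n in ['scene','side']}
full=np.ones((384,512),bool)
P=[cloud(full,c) for c in cs.values()]
def fit(name,lo,hi,each=True):
    for n,p in list(zip(cs,P))+[('both',np.vstack(P))]:
        q=p[np.all((p>lo)&(p<hi),axis=1)]
        if len(q)<20: print(name,n,len(q));continue
        # drop strays
        rct=cv2.minAreaRect(q[:,:2].astype(np.float32)*1000)
        print(name,n,len(q),'c',np.round(rct[0],1),'size',np.round(rct[1],1),'ang',round(rct[2],1),'z',round(np.median(q[:,2]),4))
fit('pan',[.35,-.02,.046],[.6,.21,.06])
fit('knob',[.43,.24,.06],[.51,.33,.09])
fit('tubrim',[.52,-.38,.046],[.76,-.14,.058])
fit('tubtabs',[.52,-.38,.064],[.76,-.14,.078])
fit('trayhandle',[.3,-.4,.048],[.46,-.25,.065])
fit('trayfloor',[.33,-.32,.0045],[.53,-.09,.03])
fit('dish',[.51,-.11,.008],[.6,-.02,.03])
for i,y in enumerate([-.01,.08,.17]): fit(f'cap{i}',[.62,y-.045,.028],[.72,y+.045,.038])
E
python3 b.py
```

```text
pan scene 3068 c [479.9 110.1] size [184.  203.3] ang 7.3 z 0.0535
pan side 1720 c [476.9 102.2] size [183.6 186.4] ang 6.2 z 0.0519
pan both 4788 c [478.4 109.9] size [187.1 203.2] ang 7.1 z 0.053
knob scene 189 c [467.7 275.3] size [27.5 48.9] ang 0.6 z 0.0789
knob side 104 c [456.5 276.6] size [48.3 17.6] ang 89.9 z 0.0791
knob both 293 c [463.4 275.6] size [49.  33.3] ang 83.0 z 0.0789
tubrim scene 427 c [ 646.9 -259.2] size [179.6 189. ] ang 76.1 z 0.0521
tubrim side 245 c [ 637.1 -259.5] size [179.  193.8] ang 77.0 z 0.0511
tubrim both 672 c [ 640.8 -258.5] size [181.2 201.3] ang 76.1 z 0.0517
tubtabs scene 88 c [ 646.9 -257.1] size [ 52.2 189.9] ang 76.7 z 0.0725
tubtabs side 71 c [ 641.7 -257.1] size [ 55.6 196.7] ang 75.7 z 0.071
tubtabs both 159 c [ 642.4 -258.4] size [ 56.6 198. ] ang 76.7 z 0.072
trayhandle scene 113 c [ 424.7 -322.8] size [95.5 24.6] ang 89.9 z 0.0559
trayhandle side 81 c [ 416.6 -318.9] size [24.8 94.8] ang 0.5 z 0.056
trayhandle both 194 c [ 420.5 -321.1] size [99.  33.1] ang 89.9 z 0.0559
trayfloor scene 1573 c [ 430.3 -200.9] size [199.3 220.5] ang 0
[... 239 characters left out ...]
 c [556.3 -63.4] size [71.7 72.4] ang 5.1 z 0.0133
dish both 406 c [558.6 -63.4] size [75.5 75.9] ang 8.7 z 0.0138
cap0 scene 226 c [666.6 -15.7] size [55.5 52.7] ang 42.9 z 0.0336
cap0 side 94 c [661.2 -14.4] size [54.9 58.7] ang 30.7 z 0.0319
cap0 both 320 c [663.5 -14.9] size [58.6 59.3] ang 55.7 z 0.0332
cap1 scene 265 c [669.8  72.1] size [55.5 53.3] ang 60.5 z 0.0331
cap1 side 107 c [667.7  71.8] size [56.3 54. ] ang 79.8 z 0.0316
cap1 both 372 c [666.7  73.6] size [56.3 58.8] ang 63.4 z 0.0328
cap2 scene 307 c [674.5 166.2] size [54.3 52.5] ang 86.9 z 0.033
cap2 side 122 c [670.9 166.4] size [54.9 56.9] ang 11.0 z 0.0315
cap2 both 429 c [671.2 165.8] size [55.6 59.2] ang 85.1 z 0.0327
```

```bash
cat > go.py <<'E'
# usage: go.py x y z yaw_of_tool_y_deg [pitch]: prints row to get there (grasp point coords, tool down)
from h import *
import sys
from scipy.spatial.transform import Rotation as Ro
def row(g,yaw,tilt=0,s=None):
    s=s or r.sense(); R0=np.array(s['ee_rot']); p0=np.array(s['tcp_pos'])
    best=None
    for y in (yaw,yaw+180):
        a=np.radians(y); Y=np.array([np.cos(a),np.sin(a),0]); Z=np.array([0,0,-1.]); R=np.c_[np.cross(Y,Z),Y,Z]
        R=R@Ro.from_rotvec([0,tilt,0],degrees=True).as_matrix()
        v=Ro.from_matrix(R0.T@R).as_rotvec(degrees=True)
        if best is None or np.linalg.norm(v)<np.linalg.norm(best[1]): best=(R,v)
    R,v=best; p=np.array(g)-0.164*R[:,2]
    return np.round(R0.T@(p-p0)*1000,1),np.round(v,2)
if __name__=='__main__':
    a=[float(x) for x in sys.argv[1:]]; print(*row(a[:3],a[3],a[4] if len(a)>4 else 0))
E
python3 go.py 0.70 -0.27 0.20 -13.3
python3 -m creep '[[1,-330,62,28,0,0,0],[1,-330,62,28,0,0,0],[1,-330,62,28,0,0,0],[1,-330,62,28,0,0,0],[1,-330,62,28,0,0,0],[1,-330,62,28,0,0,0],[1,-330,62,28,0,0,0],[1,-330,62,28,0,0,0]]'
python3 go.py 0.70 -0.27 0.20 -13.3
```

```text
[-565.   131.4   40.7] [  0.    -0.   -56.66]
time_s: 1.77
tcp_pos: [0.5014, -0.4163, 0.3771]
ee_rot: [[-0.939, -0.343, 0.0], [-0.343, 0.939, -0.0], [-0.0, -0.0, -1.0]]
wrist_force: [0.4, -1.2, 0.6]
gripper_width: 0.997
gripper_force: 0.0
[-236.7   69.3   13.2] [-2.000e-02  0.000e+00 -5.665e+01]
```

```bash

python3 -m creep '[[1,-237,69,13,0,0,-56.6],[1,-237,69,13,0,0,-56.6],[1,-237,69,13,0,0,-56.6],[1,-237,69,13,0,0,-56.6],[1,-237,69,13,0,0,-56.6],[1,-237,69,13,0,0,-56.6],[1,-237,69,13,0,0,-56.6],[1,-237,69,13,0,0,-56.6]]'
cat > w.py <<'E'
from h import *
import sys
c=cap('wrist',sys.argv[1]); st()
P=cloud(np.ones((384,512),bool),c)
def box(n,lo,hi):
    q=P[np.all((P>lo)&(P<hi),axis=1)]
    if len(q)<20: print(n,len(q)); return
    rc=cv2.minAreaRect(q[:,:2].astype(np.float32)*1000)
    print(n,len(q),np.round(rc[0],1),np.round(rc[1],1),round(rc[2],1),'z',np.round(np.percentile(q[:,2],[5,50,95]),4))
E
cat > c.py <<'E'
from w import *
box('rim',[.5,-.4,.046],[.8,-.12,.058]); box('tabs',[.5,-.4,.066],[.8,-.12,.08]); box('fartab',[.69,-.34,.066],[.8,-.22,.08]); box('neartab',[.5,-.34,.066],[.6,-.18,.08])
E
python3 c.py tub1
```

```text
time_s: 2.43
tcp_pos: [0.701, -0.2691, 0.3623]
ee_rot: [[-0.222, -0.975, -0.002], [-0.975, 0.222, 0.0], [-0.0, 0.002, -1.0]]
wrist_force: [0.8, -0.7, -0.7]
gripper_width: 1.0
gripper_force: 0.0
t 2.48 tcp [ 0.7001 -0.2701  0.3629] R [[-0.22, -0.976, -0.001], [-0.976, 0.22, 0.0], [0.0, 0.001, -1.0]] F [-0.4  0.2  0.6] w 0.998 gf 0.0 j [ -8.8  36.   18.    0.  -72.1  -3.9]
rim 3548 [ 646.4 -260.4] [171.3 186.7] 76.8 z [0.0474 0.0549 0.0563]
tabs 1448 [ 645.1 -261.1] [ 49.9 191.8] 76.5 z [0.0683 0.0747 0.0761]
fartab 691 [ 732.4 -281.8] [49.6 12.2] 76.9 z [0.0706 0.0748 0.0762]
neartab 757 [ 558.3 -240.3] [49.9 13.2] 76.5 z [0.0678 0.0746 0.0761]
```

View pics/tub1.png

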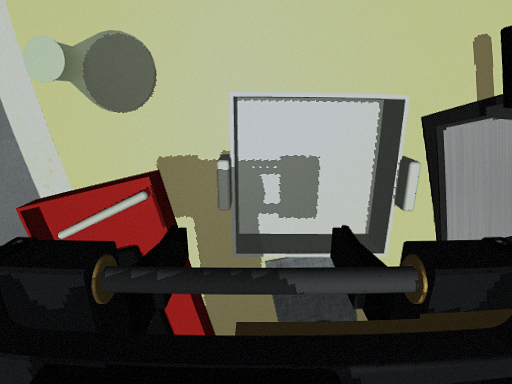

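The white tub's tabs are at (224,182) and (408,183). The red box crowds the left one, so I'll take the right, robot-side tab.

```bash
python3 go.py 0.5583 -0.2403 0.12 -13.4; python3 go.py 0.5583 -0.2403 0.061 -13.4
```

```text
[  2.1 144.8  79. ] [ 0.07 -0.01  0.7 ]
[  2.1 144.7 138. ] [ 0.07 -0.01  0.7 ]
```

```bash

python3 -m creep '[[0,2,145,40,0,0,0.7],[0,2,145,40,0,0,0.7],[0,2,145,40,0,0,0.7],[0,2,145,79,0,0,0.7],[0,2,145,110,0,0,0.7],[0,2,145,138,0,0,0.7],[0,2,145,138,0,0,0.7],[0,2,145,138,0,0,0.7]]'
python3 -m creep '[[-1,0,0,0,0,0,0],[-1,0,0,0,0,0,0],[-1,0,0,0,0,0,0],[-1,0,0,0,0,0,0],[-1,0,0,0,0,0,0],[-1,0,0,0,0,0,0]]'
python3 -m creep '[[-1,0,0,-40,0,0,0],[-1,0,0,-80,0,0,0],[-1,0,0,-120,0,0,0],[-1,0,0,-120,0,0,0]]'
```

```text
time_s: 3.15
tcp_pos: [0.5573, -0.2403, 0.2255]
ee_rot: [[-0.244, -0.97, -0.002], [-0.97, 0.244, -0.0], [0.001, 0.002, -1.0]]
wrist_force: [0.6, -0.3, 0.3]
gripper_width: 0.53
gripper_force: 0.0
time_s: 3.65
tcp_pos: [0.5577, -0.24, 0.227]
ee_rot: [[-0.242, -0.97, 0.002], [-0.97, 0.242, -0.001], [0.0, -0.002, -1.0]]
wrist_force: [0.4, 0.7, 2.7]
gripper_width: 0.168
gripper_force: 30.0
time_s: 3.98
tcp_pos: [0.5592, -0.2407, 0.3553]
ee_rot: [[-0.241, -0.97, 0.016], [-0.97, 0.241, -0.006], [0.002, -0.017, -1.0]]
wrist_force: [1.6, -0.7, -0.8]
gripper_width: 0.167
gripper_force: 30.2
```

```bash
cat > d.py <<'E'
from h import *
c=cap('scene','scene1'); P=cloud(np.ones((384,512),bool),c)
def rect(n,lo,hi):
    q=P[np.all((P>lo)&(P<hi),axis=1)][:,:2]
    best=None
    for a in np.arange(-5,20,.25):
        t=np.radians(a);R=np.array([[np.cos(t),np.sin(t)],[-np.sin(t),np.cos(t)]]);z=q@R.T
        l,h=np.percentile(z,[.7,99.3],axis=0)
        if best is None or np.prod(h-l)<best[0]: best=(np.prod(h-l),a,h-l,R.T@((l+h)/2))
    print(n,len(q),best[1:])
rect('pan',[.36,-.02,.0495],[.6,.205,.058])
rect('head',[.36,.16,.036],[.58,.38,.058])
E
python3 d.py
```

```text
pan 2993 (np.float64(5.75), array([0.17806295, 0.17919661]), array([0.48210036, 0.10161118]))
head 3441 (np.float64(7.25), array([0.16660988, 0.19968239]), array([0.46597664, 0.25542801]))
```

```bash
python3 go.py 0.3915 0.0926 0.191 6
```

```text
[-282.5  242.4   -6.3] [ -0.58  -0.09 -20.03]
```

```bash

python3 -m creep '[[-1,-30,26,0,0,0,-5],[-1,-62,54,0,0,0,-10],[-1,-94,82,0,0,0,-15],[-1,-126,108,0,0,0,-20],[-1,-158,136,0,0,0,-20],[-1,-188,162,0,0,0,-20],[-1,-220,188,0,0,0,-20],[-1,-240,206,0,0,0,-20]]'
python3 go.py 0.3915 0.0926 0.18 6
```

```text
time_s: 4.7
tcp_pos: [0.4133, 0.0445, 0.3447]
ee_rot: [[0.104, -0.995, -0.004], [-0.995, -0.104, -0.001], [0.0, 0.004, -1.0]]
wrist_force: [0.4, -0.1, -1.5]
gripper_width: 0.171
gripper_force: 30.0
[-50.2  16.7   0.7] [ 0.22 -0.01 -0.01]
```

```bash

python3 -m creep '[[-1,-30,10,0,0,0,0],[-1,-50,17,0,0,0,0],[-1,-50,17,0,0,0,0],[-1,-50,17,30,0,0,0],[-1,-50,17,50,0,0,0],[-1,-50,17,50,0,0,0]]'
python3 go.py 0.3915 0.0926 0.114 6;
python3 -m creep '[[-1,0,0,3,0,0,0],[-1,0,0,6,0,0,0],[-1,0,0,9,0,0,0],[-1,0,0,12,0,0,0],[-1,0,0,15,0,0,0],[-1,0,0,17,0,0,0],[-1,0,0,17,0,0,0]]'
```

```text
time_s: 5.2
tcp_pos: [0.3915, 0.0894, 0.2918]
ee_rot: [[0.102, -0.995, -0.011], [-0.995, -0.102, -0.006], [0.005, 0.011, -1.0]]
wrist_force: [-1.3, -0.2, -1.5]
gripper_width: 0.171
gripper_force: 30.0
[-3.2 -0.5 13.8] [ 0.64 -0.26 -0.16]
time_s: 5.78
tcp_pos: [0.394, 0.0909, 0.2792]
ee_rot: [[0.104, -0.995, 0.001], [-0.995, -0.104, 0.001], [-0.0, -0.001, -1.0]]
wrist_force: [-0.8, -0.6, 0.1]
gripper_width: 0.167
gripper_force: 29.8
```

```bash

python3 -m creep '[[-1,0,0,2,0,0,0],[-1,0,0,4,0,0,0],[-1,0,0,5,0,0,0],[-1,0,0,5,0,0,0]]'
python3 -m creep '[[-0.2,0,0,0,0,0,0],[-0.2,0,0,0,0,0,0],[-0.2,0,0,0,0,0,0],[-0.2,0,0,0,0,0,0],[-0.2,0,0,-20,0,0,0],[-0.2,0,0,-60,0,0,0],[-0.2,0,0,-100,0,0,0],[-0.2,0,0,-140,0,0,0]]'
python3 go.py 0.42 0.15 0.30 96
```

```text
time_s: 6.12
tcp_pos: [0.3938, 0.0909, 0.274]
ee_rot: [[0.104, -0.995, 0.0], [-0.995, -0.104, 0.0], [-0.0, -0.0, -1.0]]
wrist_force: [-1.0, -0.5, 1.0]
gripper_width: 0.174
gripper_force: 29.8
time_s: 6.78
tcp_pos: [0.3934, 0.0905, 0.4158]
ee_rot: [[0.104, -0.995, -0.0], [-0.995, -0.104, -0.001], [0.0, 0.0, -1.0]]
wrist_force: [1.2, 0.9, -0.3]
gripper_width: 0.4
gripper_force: 0.0
[-56.4 -32.6 -48.3] [ 0.000e+00 -4.000e-02  8.995e+01]
```

```bash

python3 -m creep '[[0,-42,-10,-20,0,0,0],[0,-84,-20,-40,0,0,0],[0,-126,-30,-60,0,0,0],[0,-168,-40,-80,0,0,0],[0,-210,-50,-80,0,0,0],[0,-240,-60,-80,0,0,0],[0,-240,-60,-80,0,0,0]]'
cat > e.py <<'E'
from w import *
box('pan',[.36,-.02,.04],[.6,.21,.053]); box('tubfloor',[.36,-.02,.053],[.6,.21,.06]); box('rim',[.36,-.02,.095],[.6,.21,.106]); box('tabs',[.34,-.02,.112],[.6,.21,.13]); box('knob',[.43,.24,.075],[.51,.32,.095])
E
python3 e.py bal1
```

```text
time_s: 7.37
tcp_pos: [0.429, 0.3402, 0.4937]
ee_rot: [[0.106, -0.994, 0.001], [-0.994, -0.106, 0.001], [-0.001, -0.001, -1.0]]
wrist_force: [1.3, -0.4, -0.3]
gripper_width: 0.499
gripper_force: 0.0
t 7.42 tcp [0.4292 0.3404 0.4929] R [[0.107, -0.994, 0.0], [-0.994, -0.107, 0.0], [-0.0, -0.0, -1.0]] F [0.4 1.4 0.8] w 0.498 gf 0.0 j [ 55.4  11.6  -1.7  -0.  -76.7 -49.2]
pan 5253 [471.3 169.7] [177.7  81.7] 0.5 z [0.0413 0.0506 0.0525]
tubfloor 290 [475.1 161.4] [164.7  47.8] 6.0 z [0.0531 0.0545 0.0593]
rim 1051 [475.4 167.6] [170.7  34.2] 5.7 z [0.0963 0.1021 0.1036]
tabs 0
knob 402 [460.4 274.8] [14.1 45.4] 0.4 z [0.0824 0.0848 0.0864]
```

View pics/bal1.png

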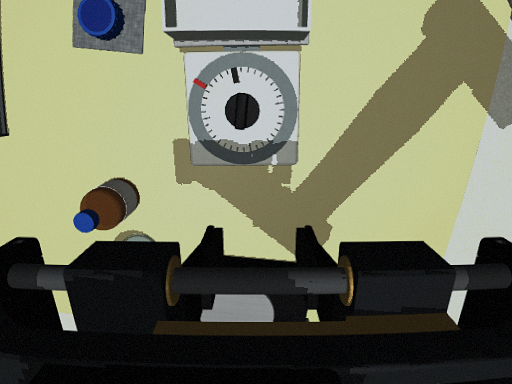

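The dial centre is near (241,111), the red pointer near (200,84), the thick zero mark near (235,75), and the knob bar points along world y. I'll get precise angles next.

```bash
cat > f.py <<'E'
from h import *
import sys
from scipy.ndimage import map_coordinates
def dial(c,ctr):
    im=c[0]; g=im.astype(float)
    az=np.radians(np.arange(0,360,.25)); 
    def samp(rad,z,ch):
        P=np.c_[ctr[0]+rad*np.cos(az),ctr[1]+rad*np.sin(az),np.full(len(az),z)]; uv=proj(P,c)
        return map_coordinates(g[:,:,ch],[uv[:,1],uv[:,0]],order=1)
    rs=np.arange(.062,.076,.001)
    red=np.mean([samp(q,.049,0)-samp(q,.049,1) for q in rs],0)
    dk=np.mean([samp(q,.049,1) for q in np.arange(.046,.055,.001)],0)
    w=np.clip(red-30,0,None); pa=np.degrees(np.angle(np.sum(w*np.exp(1j*az))))
    s=np.convolve(np.r_[dk[-8:],dk,dk[:8]],np.ones(17)/17,'valid')  # 4 deg window
    i=np.argsort(s); k=i[0]; 
    j=(k+np.arange(-24,25))%len(az); ww=np.clip(np.median(s)-20-dk[j],0,None); za=np.degrees(az[k])+np.sum(ww*np.arange(-24,25)*.25)/ww.sum()
    far=[x for x in i if abs((x-k+720)%1440-720)>40][0]
    print('pointer az',round(pa,2),'wsum',round(w.max(),0),'zero az',round(za,2),'dark',round(s[k]),'next',round(s[far]),np.degrees(az[far]),'turn ccw needed',round((pa-za+180)%360-180,2))
if __name__=='__main__':
    c=cap('wrist',sys.argv[1]); uv=proj([[.4604,.2748,.049]],c);print(uv); dial(c,(.4604,.2748)); 
    P=cloud(np.ones((384,512),bool),c); d=P[(abs(P[:,2]-.049)<.0035)&(np.hypot(P[:,0]-.46,P[:,1]-.275)<.07)]; print(cv2.minEnclosingCircle(d[:,:2].astype(np.float32)*1000))
    R=np.array([np.cos(0),0])
E
python3 f.py bal2; python3 go.py 0.4604 0.2748 0.15 6;python3 go.py 0.4604 0.2748 0.15 0.4
```

```text
[[242.20118067 110.53270997]]
pointer az -25.97 wsum 103.0 zero az 288.01 dark 30 next 101 107.0 turn ccw needed 46.02
((464.85711669921875, 277.09881591796875), 66.53206634521484)
[ 66.2 -24.9 178.8] [ 0.08 -0.07  0.08]
[ 66.2 -24.9 178.8] [ 0.07 -0.08  5.68]
```

```bash

python3 -m creep '[[0,33,-12,40,0,0,5.7],[0,66,-25,80,0,0,5.7],[0,66,-25,120,0,0,5.7],[0,66,-25,160,0,0,5.7],[0,66,-25,200,0,0,5.7],[0,66,-25,230,0,0,5.7],[0,66,-25,230,0,0,5.7]]'
python3 go.py 0.4604 0.2748 0.076 0.4
```

```text
time_s: 8.05
tcp_pos: [0.4578, 0.2689, 0.257]
ee_rot: [[0.001, -1.0, -0.013], [-1.0, -0.0, -0.011], [0.011, 0.013, -1.0]]
wrist_force: [-1.4, -0.2, -1.3]
gripper_width: 0.5
gripper_force: 0.0
[-6.1 -2.8 16.9] [ 0.72 -0.62 -0.37]
```

```bash

python3 -m creep '[[0,0,0,12,0,0,0],[0,0,0,22,0,0,0],[0,0,0,22,0,0,0],[0,0,0,22,0,0,0]]'
python3 go.py 0.4604 0.2748 0.076 0.4
python3 -m creep '[[-1,0,0,0,0,0,0],[-1,0,0,0,0,0,0],[-1,0,0,0,0,0,0],[-1,0,0,0,0,0,0],[-1,0,0,0,0,0,0]]'
```

```text
time_s: 8.38
tcp_pos: [0.4605, 0.2726, 0.2433]
ee_rot: [[0.004, -1.0, 0.001], [-1.0, -0.004, 0.001], [-0.001, -0.001, -1.0]]
wrist_force: [0.4, -1.1, 0.1]
gripper_width: 0.502
gripper_force: 0.0
[-2.2  0.1  3.3] [-0.06  0.04 -0.16]
time_s: 8.8
tcp_pos: [0.4603, 0.2727, 0.2425]
ee_rot: [[0.004, -1.0, 0.0], [-1.0, -0.004, 0.0], [-0.0, -0.0, -1.0]]
wrist_force: [-0.5, -0.2, -0.3]
gripper_width: 0.209
gripper_force: 0.0
```

```bash

python3 -m creep '[[-1,0,0,0,0,0,0],[-1,0,0,0,0,0,0],[-1,0,0,0,0,0,0]]'
python3 -m creep '[[-1,0,0,0,0,0,-6],[-1,0,0,0,0,0,-12],[-1,0,0,0,0,0,-18],[-1,0,0,0,0,0,-24],[-1,0,0,0,0,0,-30],[-1,0,0,0,0,0,-36],[-1,0,0,0,0,0,-41],[-1,0,0,0,0,0,-45.5]]'
python3 -m creep '[[-1,0,0,0,0,0,0],[-1,0,0,0,0,0,0],[-1,0,0,0,0,0,0]]'
python3 -c "
from f import *
st();c=cap('wrist','bal3');dial(c,(.4604,.2748))
c=cap('scene');dial(c,(.4604,.2748))"
```

```text
time_s: 9.05
tcp_pos: [0.4603, 0.2727, 0.2423]
ee_rot: [[0.004, -1.0, 0.0], [-1.0, -0.004, 0.0], [-0.0, -0.0, -1.0]]
wrist_force: [-1.3, -0.5, 1.2]
gripper_width: 0.161
gripper_force: 30.0
time_s: 9.72
tcp_pos: [0.4612, 0.2731, 0.2423]
ee_rot: [[0.719, -0.695, 0.003], [-0.695, -0.719, 0.002], [0.001, -0.003, -1.0]]
wrist_force: [4.2, -0.2, -1.7]
gripper_width: 0.158
gripper_force: 30.0
time_s: 9.97
tcp_pos: [0.4612, 0.2731, 0.2423]
ee_rot: [[0.715, -0.699, 0.003], [-0.699, -0.715, 0.002], [0.001, -0.003, -1.0]]
wrist_force: [5.1, 0.3, -1.1]
gripper_width: 0.158
gripper_force: 30.0
t 9.97 tcp [0.4612 0.2731 0.2423] R [[0.715, -0.699, 0.003], [-0.699, -0.715, 0.002], [0.001, -0.003, -1.0]] F [ 5.1  0.3 -1.1] w 0.158 gf 30.0 j [ 48.   23.7 -24.    0.1 -42.2  -2.4]
pointer az -26.07 wsum 119.0 zero az 61.26 dark 8 next 8 207.75 turn ccw needed -87.33
pointer az -24.69 wsum 63.0 zero az 281.73 dark 11 next 13 333.0 turn ccw needed 53.58
```

```bash

python3 -m creep '[[0,0,0,0,0,0,0],[0,0,0,0,0,0,0],[0,0,0,0,0,0,0],[0,0,0,0,0,0,0],[0,0,0,-40,0,0,0],[0,0,0,-80,0,0,0],[0,0,0,-120,0,0,0],[0,0,0,-160,0,0,0]]'
python3 -m creep '[[0,-60,0,-40,0,0,0],[0,-60,0,-60,0,0,0],[0,-60,0,-60,0,0,0]]'
python3 -c "
from f import *
st();c=cap('wrist','bal3');dial(c,(.4604,.2748)); print(proj([[.4604,.2748,.049]],c))"
```

```text
time_s: 10.73
tcp_pos: [0.4597, 0.2723, 0.4037]
ee_rot: [[0.716, -0.698, -0.001], [-0.698, -0.716, -0.001], [-0.0, 0.001, -1.0]]
wrist_force: [1.2, 0.1, -0.2]
gripper_width: 0.496
gripper_force: 0.0
time_s: 10.98
tcp_pos: [0.416, 0.3162, 0.4691]
ee_rot: [[0.718, -0.696, 0.009], [-0.696, -0.718, 0.009], [-0.0, -0.012, -1.0]]
wrist_force: [0.4, -0.7, 0.0]
gripper_width: 0.5
gripper_force: 0.0
t 10.98 tcp [0.416  0.3162 0.4691] R [[0.718, -0.696, 0.009], [-0.696, -0.718, 0.009], [-0.0, -0.012, -1.0]] F [ 0.4 -0.7  0. ] w 0.5 gf 0.0 j [ 55.1   9.5  -7.7   0.1 -72.1  -9.2]
pointer az -25.94 wsum 108.0 zero az 333.14 dark 33 next 88 152.5 turn ccw needed 0.91
[[262.61798601 117.58342308]]
```

```bash
python3 - <<'E'
import cv2
a=cv2.imread('pics/bal3.png')[0:200,150:400]; cv2.imwrite('pics/v3.png',cv2.resize(a,None,fx=3,fy=3,interpolation=2))
E
```

```text
(no output)
```

View pics/v3.png

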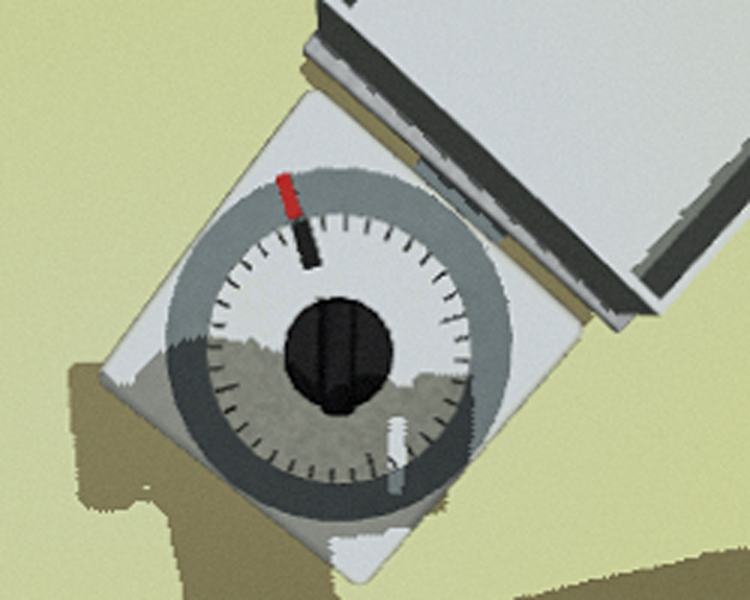

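The thick zero mark now sits right at the pointer tip, at crop (300,222), and the knob is released. On to the caps.

```bash
python3 go.py 0.667 0.22 0.27 0
```

```text
[ 246.7 -105.6   33.3] [-0.46  0.24 45.9 ]
```

```bash

python3 -m creep '[[1,247,-106,30,0,0,45],[1,247,-106,30,0,0,45],[1,247,-106,30,0,0,45],[1,247,-106,30,0,0,45],[1,247,-106,30,0,0,45],[1,247,-106,30,0,0,45],[1,247,-106,30,0,0,45],[1,247,-106,30,0,0,45]]'
cat > caps.py <<'E'
from h import *
import sys
def caps(save):
    c=cap('wrist',save); im=c[0].astype(int); st()
    blue=(im[:,:,2]>im[:,:,0]+40)&(im[:,:,2]>im[:,:,1]+30)
    n,l,s,ce=cv2.connectedComponentsWithStats(blue.astype(np.uint8))
    for i in range(1,n):
        if s[i,4]<200: continue
        P=cloud(l==i,c); t=P[P[:,2]>np.percentile(P[:,2],90)-.004]
        (x,y),ra=cv2.minEnclosingCircle(t[:,:2].astype(np.float32)*1000)
        print('blue',np.round(ce[i]),s[i,4],'ctr',round(x,1),round(y,1),'r',round(ra,1),'ztop',round(np.median(t[:,2]),4))
    return c
if __name__=='__main__': caps(sys.argv[1])
E
python3 caps.py caps1
```

```text
time_s: 11.7
tcp_pos: [0.6716, 0.2154, 0.427]
ee_rot: [[0.006, -1.0, -0.006], [-1.0, -0.006, -0.003], [0.003, 0.006, -1.0]]
wrist_force: [-1.4, 0.7, -0.5]
gripper_width: 0.971
gripper_force: 0.0
t 11.75 tcp [0.6699 0.2164 0.428 ] R [[0.009, -1.0, -0.006], [-1.0, -0.009, -0.002], [0.002, 0.006, -1.0]] F [ 0.2 -0.7 -0.1] w 0.981 gf 0.0 j [ 31.   29.3  15.5  -0.  -76.5 -30.5]
blue [260.  47.] 1936 ctr 670.2 72.0 r 28.4 ztop 0.0334
blue [255. 127.] 1628 ctr 675.1 164.6 r 28.0 ztop 0.0334
```

```bash
python3 go.py 0.675 0.1648 0.025 0
python3 -m creep '[[1,42,-5,40,0,0,0],[1,52,-5,80,0,0,0],[1,52,-5,120,0,0,0],[1,52,-5,160,0,0,0],[1,52,-5,200,0,0,0],[1,52,-5,220,0,0,0],[1,52,-5,220,0,0,0]]'
python3 go.py 0.675 0.1648 0.025 0
```

```text
[ 51.   -6.  239.1] [ 0.33 -0.14  0.53]
time_s: 12.33
tcp_pos: [0.67, 0.1654, 0.204]
ee_rot: [[0.012, -1.0, -0.015], [-1.0, -0.012, -0.005], [0.005, 0.015, -1.0]]
wrist_force: [-1.2, -0.4, -0.8]
gripper_width: 0.996
gripper_force: 0.0
[ 0.5 -5.2 14.9] [ 0.88 -0.29  0.7 ]
```

```bash

python3 -m creep '[[1,0,-3,8,0,0,0],[1,0,-3,15,0,0,0],[1,0,-3,15,0,0,0],[-1,0,-3,15,0,0,0],[-1,0,-3,15,0,0,0],[-1,0,-3,15,0,0,0],[-1,0,-3,15,0,0,0],[-1,0,-3,15,0,0,0]]'
python3 -m creep '[[-1,0,0,-42,0,0,0],[-1,0,0,-84,0,0,0],[-1,0,0,-126,0,0,0],[-1,0,0,-168,0,0,0],[-1,0,0,-210,0,0,0],[-1,0,0,-210,0,0,0]]'
python3 go.py 0.42 0.0 0.25 0
```

```text
time_s: 13.0
tcp_pos: [0.6769, 0.1662, 0.1978]
ee_rot: [[0.013, -1.0, 0.001], [-1.0, -0.013, 0.0], [-0.0, -0.001, -1.0]]
wrist_force: [0.6, 0.1, -0.5]
gripper_width: 0.707
gripper_force: 0.0
time_s: 13.5
tcp_pos: [0.6778, 0.166, 0.4189]
ee_rot: [[0.014, -1.0, 0.019], [-1.0, -0.014, 0.005], [-0.005, -0.019, -1.0]]
wrist_force: [0.7, 0.4, 1.7]
gripper_width: 0.247
gripper_force: 0.0
[162.4 260.1  -0.8] [-1.08  0.27  0.81]
```

The fingers hadn't closed when I lifted. I'll look again and retry with a longer close.

```bash

python3 -m creep '[[1,-40,0,0,0,0,0],[1,-50,0,0,0,0,0],[1,-50,0,0,0,0,0],[1,-50,0,0,0,0,0]]'
python3 caps.py caps2;python3 go.py 0.675 0.1648 0.024 0
```

```text
time_s: 13.83
tcp_pos: [0.676, 0.2168, 0.4063]
ee_rot: [[0.014, -1.0, -0.001], [-1.0, -0.014, -0.001], [0.001, 0.001, -1.0]]
wrist_force: [-0.3, -0.5, -1.3]
gripper_width: 0.467
gripper_force: 0.0
t 13.88 tcp [0.6761 0.2161 0.4064] R [[0.013, -1.0, -0.001], [-1.0, -0.013, -0.001], [0.001, 0.001, -1.0]] F [-0.8 -0.   0.5] w 0.51 gf 0.0 j [ 30.7  30.5  14.4   0.  -74.  -30. ]
blue [267.  42.] 2206 ctr 669.5 72.0 r 28.3 ztop 0.0334
blue [265. 126.] 1834 ctr 669.5 163.9 r 27.9 ztop 0.0333
[ 51.1   1.5 218.4] [ 0.06 -0.05  0.77]
```

```bash

python3 -m creep '[[1,42,7,30,0,0,0.8],[1,52,7,70,0,0,0.8],[1,52,7,110,0,0,0.8],[1,52,7,150,0,0,0.8],[1,52,7,190,0,0,0.8],[1,52,7,210,0,0,0.8],[1,52,7,218,0,0,0.8],[1,52,7,218,0,0,0.8]]'
python3 -m creep '[[1,0,0,0,0,0,0],[-1,0,0,0,0,0,0],[-1,0,0,0,0,0,0],[-1,0,0,0,0,0,0],[-1,0,0,0,0,0,0],[-1,0,0,0,0,0,0],[-1,0,0,0,0,0,0],[-1,0,0,0,0,0,0]]'
python3 go.py 0.6695 0.1639 0.024 0
```

```text
time_s: 14.55
tcp_pos: [0.6695, 0.1629, 0.1879]
ee_rot: [[-0.002, -1.0, -0.003], [-1.0, 0.002, -0.002], [0.002, 0.003, -1.0]]
wrist_force: [-0.3, 0.3, -0.0]
gripper_width: 0.988
gripper_force: 0.0
time_s: 15.22
tcp_pos: [0.6699, 0.1641, 0.1892]
ee_rot: [[-0.001, -1.0, 0.0], [-1.0, 0.001, 0.0], [-0.0, -0.0, -1.0]]
wrist_force: [0.2, 1.1, 0.0]
gripper_width: 0.635
gripper_force: 30.0
[0.2 0.4 1.2] [-0.01  0.   -0.05]
```

```bash

python3 -m creep '[[-1,0,0,-42,0,0,0],[-1,0,0,-84,0,0,0],[-1,0,0,-126,0,0,0],[-1,0,0,-168,0,0,0],[-1,0,0,-210,0,0,0],[-1,20,30,-230,0,0,0],[-1,40,60,-230,0,0,0],[-1,60,90,-230,0,0,0]]'
python3 -m creep '[[-1,25,33,0,0,0,0],[-1,50,66,0,0,0,0],[-1,75,99,0,0,0,0],[-1,100,132,0,0,0,0],[-1,120,160,0,0,0,0],[-1,120,160,0,0,0,0],[-1,120,160,0,0,0,0]]'
cat > tr.py <<'E'
from w import *
import sys
box('handle',[.32,-.45,.05],[.52,-.24,.065]); 
for lo,hi in [(.0045,.012),(.001,.028)]: box('floor',[.3,-.32,lo],[.55,-.09,hi])
box('walls',[.3,-.32,.0135],[.55,-.08,.03])
box('mat',[.3,-.32,.0015],[.55,-.09,.0045])
E
python3 tr.py tray1
```

```text
time_s: 15.88
tcp_pos: [0.5788, 0.1037, 0.4209]
ee_rot: [[-0.001, -1.0, 0.004], [-1.0, 0.001, 0.002], [-0.002, -0.004, -1.0]]
wrist_force: [-0.1, 0.7, -1.6]
gripper_width: 0.636
gripper_force: 30.0
time_s: 16.47
tcp_pos: [0.4181, -0.0166, 0.4198]
ee_rot: [[-0.002, -1.0, 0.002], [-1.0, 0.002, 0.001], [-0.001, -0.002, -1.0]]
wrist_force: [0.9, 0.7, 1.0]
gripper_width: 0.635
gripper_force: 30.0
t 16.52 tcp [ 0.4194 -0.0159  0.4197] R [[-0.001, -1.0, 0.002], [-1.0, 0.001, 0.001], [-0.001, -0.002, -1.0]] F [ 1.2 -0.5 -0.8] w 0.637 gf 30.0 j [ 20.2   0.7 -24.8   0.  -64.4 -20.3]
handle 0
floor 9394 [ 417.3 -158.6] [158.5 120.5] 2.4 z [0.0049 0.0062 0.0076]
floor 16465 [ 425.  -154.7] [129.1 250.1] 89.9 z [0.0012 0.0055 0.0081]
walls 655 [ 451.9 -147. ] [196.2 133.2] 0.0 z [0.0141 0.017  0.0185]
mat 4650 [ 425.1 -154.2] [128.2 250.2] 89.8 z [0.0016 0.0027 0.0043]
```

View pics/tray1.png

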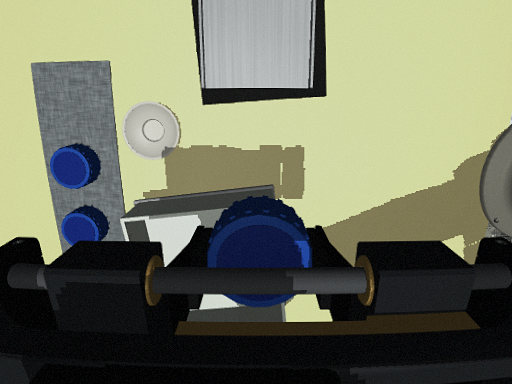

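The cap is held at (260,250) and the tray's lip shows at (260,90). I'll move closer to see the whole tray.

```bash

python3 -m creep '[[-1,40,0,0,0,0,0],[-1,80,0,-20,0,0,0],[-1,100,0,-40,0,0,0],[-1,100,0,-40,0,0,0],[-1,100,0,-40,0,0,0]]'
sed -i 's/-.09,hi/-.08,hi/' tr.py; python3 tr.py tray2; python3 - <<'E'
from h import *
E
```

```text
time_s: 16.93
tcp_pos: [0.4209, -0.1161, 0.4596]
ee_rot: [[-0.003, -1.0, 0.002], [-1.0, 0.003, 0.0], [-0.0, -0.002, -1.0]]
wrist_force: [-0.5, 0.1, -0.9]
gripper_width: 0.637
gripper_force: 30.0
t 16.98 tcp [ 0.4205 -0.1155  0.4586] R [[-0.002, -1.0, -0.0], [-1.0, 0.002, 0.001], [-0.001, 0.0, -1.0]] F [ 0.3  0.6 -0.8] w 0.637 gf 30.0 j [  6.1   0.9 -18.8  -0.  -70.3  -6.2]
handle 539 [ 421.8 -294.8] [34.4 18.9] 89.6 z [0.0523 0.0582 0.0602]
floor 11223 [ 448.8 -191.9] [217.7 206.4] 4.2 z [0.0049 0.0062 0.0078]
floor 22010 [ 425. -200.] [240. 250.] 90.0 z [0.0012 0.0052 0.0134]
walls 1106 [ 451.7 -179.5] [199.6 195.8] 89.8 z [0.0145 0.0175 0.024 ]
mat 6566 [ 425. -205.] [230. 250.] 90.0 z [0.0016 0.0026 0.0042]
```

View pics/tray2.png

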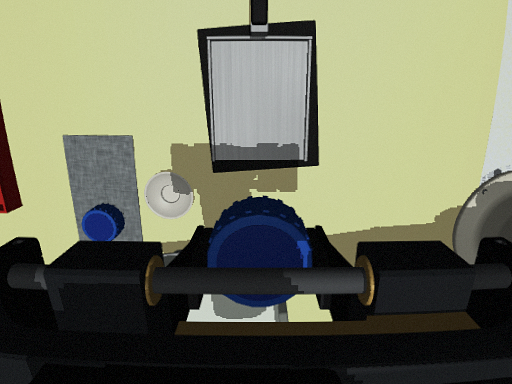

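```bash
python3 - <<'E'
from h import *
c=cap('wrist')
print(np.round(onplane([[213,160],[306,160]],.006,c)*1000,1))
print(np.round(onplane([[207,39],[312,37]],.024,c)*1000,1))
print('side mid L/R', np.round(onplane([[209,90],[308,90]],.017,c)*1000,1))
print('handle px', np.round(onplane([[259,12]],.058,c)*1000,1))
print('mat',np.round(onplane([[213,172],[319,164],[198,30],[316,21]],.003,c)*1000,1))
E
```

```text
[[ 488.8 -113.     6. ]
 [ 351.7 -112.6    6. ]]
[[ 487.4 -274.6   24. ]
 [ 352.7 -276.7   24. ]]
side mid L/R [[ 488.4 -211.4   17. ]
 [ 354.5 -211.1   17. ]]
handle px [[ 420.6 -297.2   58. ]]
mat [[ 490.2  -94.1    3. ]
 [ 331.5 -106.     3. ]
 [ 502.4 -290.1    3. ]
 [ 344.6 -301.     3. ]]
```

```bash

python3 -m creep '[[-1,20,-6,10,0,0,-7],[-1,40,-12,20,0,0,-14],[-1,60,-18,40,0,0,-21],[-1,80,-24,60,0,0,-28],[-1,99,-32,80,0,0,-35],[-1,99,-32,100,0,0,-42],[-1,99,-32,120,0,0,-49],[-1,99,-32,140,0,0,-56]]'
python3 go.py 0.4535 -0.216 0.10 90
python3 -m creep '[[-1,0,0,0,0,0,-7],[-1,0,0,0,0,0,-14],[-1,0,0,0,0,0,-21],[-1,0,0,0,0,0,-28],[-1,0,0,0,0,0,-34],[-1,0,0,0,0,0,-34]]'
python3 go.py 0.4535 -0.216 0.0285 90
```

```text
time_s: 17.7
tcp_pos: [0.4518, -0.2139, 0.3168]
ee_rot: [[0.832, -0.554, -0.002], [-0.554, -0.832, 0.001], [-0.002, 0.001, -1.0]]
wrist_force: [-0.0, 0.4, -0.4]
gripper_width: 0.634
gripper_force: 30.0
[ 2.7  0.7 52.8] [ 1.000e-02  1.500e-01 -3.365e+01]
time_s: 18.2
tcp_pos: [0.4519, -0.2135, 0.3179]
ee_rot: [[1.0, 0.003, -0.002], [0.003, -1.0, 0.0], [-0.002, -0.0, -1.0]]
wrist_force: [0.2, -0.1, 0.3]
gripper_width: 0.637
gripper_force: 30.0
[  1.9   2.5 125.4] [-0.03  0.13  0.15]
```

```bash

python3 -m creep '[[-1,2,2,40,0,0,0],[-1,2,2,80,0,0,0],[-1,2,2,110,0,0,0],[-1,2,2,120,0,0,0],[-1,2,2,124,0,0,0],[-1,2,2,124,0,0,0],[-1,2,2,124,0,0,0]]'
python3 -m creep '[[0.6,0,0,0,0,0,0],[0.6,0,0,0,0,0,0],[0.6,0,0,0,0,0,0],[0.6,0,0,0,0,0,0],[0.6,0,0,-42,0,0,0],[0.6,0,0,-84,0,0,0],[0.6,0,0,-126,0,0,0],[0.6,0,0,-168,0,0,0]]'
python3 go.py 0.668 0.06 0.27 0
```

```text
time_s: 18.78
tcp_pos: [0.4542, -0.2163, 0.1953]
ee_rot: [[1.0, -0.001, 0.001], [-0.001, -1.0, -0.0], [0.001, 0.0, -1.0]]
wrist_force: [0.5, -0.7, 0.2]
gripper_width: 0.635
gripper_force: 30.0
time_s: 19.45
tcp_pos: [0.4529, -0.2166, 0.3639]
ee_rot: [[1.0, -0.001, 0.0], [-0.001, -1.0, -0.0], [0.0, 0.0, -1.0]]
wrist_force: [1.5, -0.4, -0.1]
gripper_width: 0.799
gripper_force: 0.0
[ 214.7 -276.9  -70.1] [ 0.   -0.   89.93]
```

```bash

python3 -m creep '[[0.8,18,-36,-20,0,0,0],[0.8,36,-72,-40,0,0,0],[0.8,54,-108,-60,0,0,0],[0.8,72,-144,-60,0,0,0],[0.8,90,-180,-60,0,0,0],[0.8,108,-216,-60,0,0,0],[0.8,126,-252,-60,0,0,0],[0.8,145,-288,-60,0,0,0]]'
python3 caps.py caps3; python3 go.py 0.6695 0.072 0.025 90
```

```text
time_s: 20.12
tcp_pos: [0.5978, 0.0709, 0.4223]
ee_rot: [[1.0, -0.001, 0.001], [-0.001, -1.0, 0.0], [0.001, -0.0, -1.0]]
wrist_force: [0.9, -0.3, 0.6]
gripper_width: 0.897
gripper_force: 0.0
t 20.17 tcp [0.6011 0.0763 0.4213] R [[1.0, 0.004, 0.004], [0.004, -1.0, 0.002], [0.004, -0.002, -1.0]] F [5.5 2.6 1.8] w 0.897 gf 0.0 j [ 22.5  19.5  -1.   -0.  -69.3  67.7]
blue [259. 109.] 1711 ctr 670.1 71.4 r 27.5 ztop 0.0334
blue [332. 112.] 1708 ctr 667.3 -17.6 r 27.8 ztop 0.0334
[ 67.5   5.  232.5] [-0.1  -0.23  0.22]
```

```bash

python3 -m creep '[[0.8,40,0,30,0,0,0],[0.8,70,0,70,0,0,0],[0.8,70,0,110,0,0,0],[0.8,70,0,150,0,0,0],[0.8,70,0,190,0,0,0],[0.8,70,0,222,0,0,0],[0.8,70,0,222,0,0,0],[0.8,70,0,222,0,0,0]]'
python3 go.py 0.6700 0.0716 0.025 90
```

```text
time_s: 20.83
tcp_pos: [0.6672, 0.0687, 0.1978]
ee_rot: [[1.0, -0.001, -0.005], [-0.001, -1.0, -0.002], [-0.005, 0.002, -1.0]]
wrist_force: [0.8, 0.6, 0.6]
gripper_width: 0.9
gripper_force: 0.0
[ 2.8 -2.9  8.8] [ 0.13  0.29 -0.05]
```

```bash

python3 -m creep '[[0.8,2,-2,10,0,0,0],[0.8,2,-2,10,0,0,0],[-1,2,-2,10,0,0,0],[-1,2,-2,10,0,0,0],[-1,2,-2,10,0,0,0],[-1,2,-2,10,0,0,0],[-1,2,-2,10,0,0,0],[-1,2,-2,10,0,0,0]]'
python3 -m creep '[[-1,0,0,0,0,0,0],[-1,0,0,0,0,0,0]]'; python3 go.py 0.67 0.0716 0.025 90
```

```text
time_s: 21.5
tcp_pos: [0.6699, 0.0711, 0.1907]
ee_rot: [[1.0, -0.001, 0.001], [-0.001, -1.0, 0.0], [0.001, -0.0, -1.0]]
wrist_force: [-0.7, 0.3, 3.1]
gripper_width: 0.639
gripper_force: 30.0
time_s: 21.67
tcp_pos: [0.6699, 0.0711, 0.1907]
ee_rot: [[1.0, -0.001, 0.001], [-0.001, -1.0, 0.0], [0.001, -0.0, -1.0]]
wrist_force: [-2.0, -0.3, 4.3]
gripper_width: 0.64
gripper_force: 30.0
[ 0.1 -0.5  1.7] [-0.   -0.05 -0.05]
```

```bash

python3 -m creep '[[-1,0,0,-42,0,0,0],[-1,0,0,-84,0,0,0],[-1,0,0,-120,0,0,0],[-1,-27,27,-140,0,0,0],[-1,-54,54,-140,0,0,0],[-1,-81,81,-140,0,0,0],[-1,-108,108,-140,0,0,0],[-1,-135,135,-140,0,0,0]]'
python3 -m creep '[[-1,-27,27,0,0,0,0],[-1,-54,54,0,0,0,0],[-1,-81,81,0,0,0,0],[-1,-108,110,0,0,0,0],[-1,-135,140,0,0,0,0],[-1,-147,152,0,0,0,0],[-1,-147,152,0,0,0,0],[-1,-147,152,0,0,0,0]]'
python3 go.py 0.3875 -0.216 0.0305 90
```

```text
time_s: 22.33
tcp_pos: [0.5328, -0.0649, 0.3294]
ee_rot: [[1.0, -0.001, -0.0], [-0.001, -1.0, 0.0], [-0.0, -0.0, -1.0]]
wrist_force: [-0.2, -0.0, 0.1]
gripper_width: 0.641
gripper_force: 30.0
time_s: 23.0
tcp_pos: [0.3867, -0.2163, 0.3296]
ee_rot: [[1.0, -0.003, 0.0], [-0.003, -1.0, 0.0], [0.0, -0.0, -1.0]]
wrist_force: [-0.3, -0.4, -0.5]
gripper_width: 0.634
gripper_force: 30.0
[  0.7  -0.3 135.1] [-0.   -0.02 -0.18]
```

```bash
python3 caps.py t3
python3 -m creep '[[-1,1,0,40,0,0,0],[-1,1,0,80,0,0,0],[-1,1,0,110,0,0,0],[-1,1,0,126,0,0,0],[-1,1,0,133,0,0,0],[-1,1,0,133,0,0,0],[-1,1,0,133,0,0,0]]'
```

```text
t 23.05 tcp [ 0.3875 -0.2158  0.3297] R [[1.0, -0.002, 0.001], [-0.002, -1.0, -0.0], [0.001, 0.0, -1.0]] F [0.5 0.3 0.2] w 0.64 gf 30.0 j [ -8.    8.7 -30.2  -0.  -51.   97.9]
blue [259. 115.] 3072 ctr 455.5 -216.6 r 27.8 ztop 0.0364
blue [259. 237.] 5823 ctr 395.8 -216.2 r 29.0 ztop 0.1725
blue [259. 299.] 585 ctr 368.4 -215.8 r 18.8 ztop 0.1724
time_s: 23.63
tcp_pos: [0.3895, -0.2153, 0.197]
ee_rot: [[1.0, 0.0, 0.001], [0.0, -1.0, -0.0], [0.001, 0.0, -1.0]]
wrist_force: [-0.2, -0.4, 1.1]
gripper_width: 0.64
gripper_force: 30.0
```

```bash

python3 -m creep '[[0.6,0,0,0,0,0,0],[0.6,0,0,0,0,0,0],[0.6,0,0,0,0,0,0],[0.6,0,0,0,0,0,0],[0.6,0,0,-42,0,0,0],[0.6,0,0,-84,0,0,0],[0.6,0,0,-126,0,0,0],[0.6,0,0,-168,0,0,0]]'
python3 -m creep '[[0.8,37,-36,-20,0,0,0],[0.8,74,-72,-40,0,0,0],[0.8,111,-108,-60,0,0,0],[0.8,148,-144,-60,0,0,0],[0.8,180,-180,-60,0,0,0],[0.8,210,-196,-60,0,0,0],[0.8,210,-196,-60,0,0,0],[0.8,210,-196,-60,0,0,0]]'
python3 caps.py caps4; python3 go.py 0.6675 -0.0176 0.025 90
```

```text
time_s: 24.3
tcp_pos: [0.3877, -0.2157, 0.3657]
ee_rot: [[1.0, -0.001, 0.0], [-0.001, -1.0, -0.0], [0.0, 0.0, -1.0]]
wrist_force: [1.8, -0.1, -0.2]
gripper_width: 0.796
gripper_force: 0.0
time_s: 24.97
tcp_pos: [0.6023, -0.0162, 0.423]
ee_rot: [[1.0, 0.003, 0.003], [0.003, -1.0, 0.0], [0.003, -0.0, -1.0]]
wrist_force: [0.4, -0.2, 0.5]
gripper_width: 0.9
gripper_force: 0.0
t 25.02 tcp [ 0.601  -0.0173  0.4226] R [[1.0, 0.002, 0.0], [0.002, -1.0, 0.0], [0.0, -0.0, -1.0]] F [-0.1  0.1  0.2] w 0.902 gf 0.0 j [ 13.8  19.1  -1.4  -0.  -69.5  76.4]
blue [261. 116.] 1671 ctr 667.3 -17.4 r 27.6 ztop 0.0335
[ 66.4   0.5 233.6] [-0.01 -0.02  0.12]
```

```bash

python3 -m creep '[[0.8,40,0,30,0,0,0],[0.8,67,0,70,0,0,0],[0.8,67,0,110,0,0,0],[0.8,67,0,150,0,0,0],[0.8,67,0,190,0,0,0],[0.8,67,0,222,0,0,0],[0.8,67,0,232,0,0,0],[0.8,67,0,232,0,0,0]]'
python3 -m creep '[[0.8,0,0,0,0,0,0],[-1,0,0,0,0,0,0],[-1,0,0,0,0,0,0],[-1,0,0,0,0,0,0],[-1,0,0,0,0,0,0],[-1,0,0,0,0,0,0],[-1,0,0,0,0,0,0],[-1,0,0,0,0,0,0]]'; python3 go.py 0.6673 -0.0174 0.025 90
```

```text
time_s: 25.68
tcp_pos: [0.6638, -0.021, 0.1893]
ee_rot: [[1.0, -0.002, -0.007], [-0.002, -1.0, -0.001], [-0.007, 0.001, -1.0]]
wrist_force: [-0.4, -0.2, 0.3]
gripper_width: 0.906
gripper_force: 0.0
time_s: 26.35
tcp_pos: [0.6658, -0.0199, 0.1923]
ee_rot: [[1.0, -0.001, 0.001], [-0.001, -1.0, -0.0], [0.001, 0.0, -1.0]]
wrist_force: [-1.1, -1.4, 4.5]
gripper_width: 0.636
gripper_force: 30.0
[ 1.5 -2.5  3.3] [ 0.   -0.06 -0.04]
```

```bash

python3 -m creep '[[-1,0,0,-42,0,0,0],[-1,0,0,-84,0,0,0],[-1,0,0,-120,0,0,0],[-1,-36,20,-140,0,0,0],[-1,-72,40,-140,0,0,0],[-1,-108,60,-140,0,0,0],[-1,-144,80,-140,0,0,0],[-1,-180,100,-140,0,0,0]]'
python3 -m creep '[[-1,-30,14,0,0,0,0],[-1,-60,28,0,0,0,0],[-1,-63,29,0,0,0,0],[-1,-63,29,0,0,0,0],[-1,-63,29,0,0,0,0]]'
python3 go.py 0.4225 -0.148 0.032 90
```

```text
time_s: 27.02
tcp_pos: [0.485, -0.1196, 0.3311]
ee_rot: [[1.0, -0.001, -0.0], [-0.001, -1.0, 0.0], [-0.0, -0.0, -1.0]]
wrist_force: [1.2, -0.2, 0.6]
gripper_width: 0.631
gripper_force: 30.0
time_s: 27.43
tcp_pos: [0.4244, -0.1479, 0.3317]
ee_rot: [[1.0, -0.001, 0.001], [-0.001, -1.0, -0.0], [0.001, 0.0, -1.0]]
wrist_force: [-0.3, -0.3, -0.9]
gripper_width: 0.638
gripper_force: 30.0
[-2.200e+00  1.000e-01  1.357e+02] [ 0.01 -0.09 -0.07]
```

```bash

python3 -m creep '[[-1,-2,0,40,0,0,0],[-1,-2,0,80,0,0,0],[-1,-2,0,110,0,0,0],[-1,-2,0,126,0,0,0],[-1,-2,0,134,0,0,0],[-1,-2,0,134,0,0,0],[-1,-2,0,134,0,0,0]]'
python3 -m creep '[[0.45,0,0,0,0,0,0],[0.45,0,0,0,0,0,0],[0.45,0,0,0,0,0,0],[0.45,0,0,0,0,0,0],[0.45,0,0,-42,0,0,0],[0.45,0,0,-84,0,0,0],[0.45,0,0,-126,0,0,0],[0.45,0,0,-168,0,0,0]]'
python3 -m creep '[[0,0,0,-40,0,0,7],[0,0,0,-80,0,0,14],[0,0,0,-80,0,0,21],[0,0,0,-80,0,0,28],[0,0,0,-80,0,0,35],[0,0,0,-80,0,0,42],[0,0,0,-80,0,0,49],[0,0,0,-80,0,0,56]]'
python3 -m creep '[[0,0,0,0,0,0,7],[0,0,0,0,0,0,14],[0,0,0,0,0,0,21],[0,0,0,0,0,0,28],[0,0,0,0,0,0,34],[0,0,0,0,0,0,34]]'
python3 caps.py tray4; sed -i 's/^c=cap/c=cap/' tr.py; python3 tr.py tray5 | grep handle
```

```text
time_s: 28.02
tcp_pos: [0.4234, -0.1475, 0.1973]
ee_rot: [[1.0, 0.0, 0.001], [0.0, -1.0, -0.0], [0.001, 0.0, -1.0]]
wrist_force: [0.6, -0.2, -0.1]
gripper_width: 0.634
gripper_force: 30.0
time_s: 28.68
tcp_pos: [0.4214, -0.1479, 0.3664]
ee_rot: [[1.0, -0.001, 0.0], [-0.001, -1.0, 0.0], [0.0, -0.0, -1.0]]
wrist_force: [1.5, 0.3, -0.1]
gripper_width: 0.724
gripper_force: 0.0
time_s: 29.35
tcp_pos: [0.4215, -0.1479, 0.4444]
ee_rot: [[0.553, -0.833, 0.001], [-0.833, -0.553, 0.0], [0.0, -0.001, -1.0]]
wrist_force: [-0.2, -0.3, -0.3]
gripper_width: 0.501
gripper_force: 0.0
time_s: 29.85
tcp_pos: [0.4216, -0.1479, 0.4443]
ee_rot: [[-0.003, -1.0, 0.001], [-1.0, 0.003, 0.0], [-0.0, -0.001, -1.0]]
wrist_force: [-0.1, 0.4, 0.7]
gripper_width: 0.498
gripper_force: 0.0
t 29.9 tcp [ 0.4217 -0.1479  0.4443] R [[0.001, -1.0, 0.001], [-1.0, -0.001, 0.0], [-0.0, -0.001, -1.0]] F [-0.2  0.2 -0.7] w 0.501 gf 0.0 j [  1.6   2.6 -19.2  -0.  -68.2  -1.6]
blue [233. 111.] 1549 ctr 455.0 -216.4 r 27.8 ztop 0.0364
blue [285. 112.] 1554 ctr 389.7 -215.4 r 27.7 ztop 0.0364
blue [257. 164.] 1345 ctr 424.2 -148.2 r 28.1 ztop 0.0365
handle 987 [ 422.1 -309. ] [19.2 60.7] 0.4 z [0.053  0.0586 0.0602]
```

View pics/tray4.png

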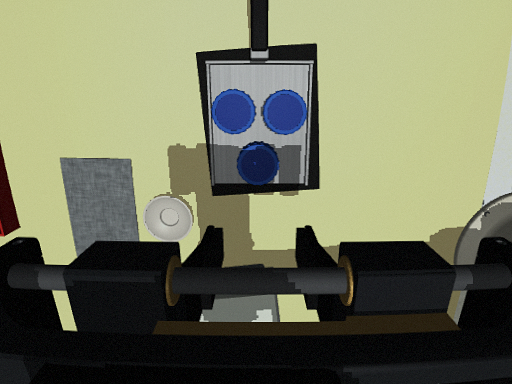

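```bash
python3 go.py 0.4222 -0.314 0.046 0.3
python3 -m creep '[[0,40,0,20,0,0,0],[0,80,0,40,0,0,0],[0,120,0,70,0,0,0],[0,160,0,110,0,0,0],[0,166,0,150,0,0,0],[0,166,0,190,0,0,0],[0,166,0,215,0,0,0],[0,166,0,215,0,0,0]]'
python3 go.py 0.4222 -0.314 0.046 0.3
```

```text
[ 1.662e+02 -1.000e-01  2.343e+02] [-0.03  0.01 -0.21]
time_s: 30.62
tcp_pos: [0.4189, -0.3136, 0.2221]
ee_rot: [[-0.003, -1.0, -0.014], [-1.0, 0.003, 0.006], [-0.006, 0.014, -1.0]]
wrist_force: [-1.6, 0.7, 0.0]
gripper_width: 0.5
gripper_force: 0.0
[ 0.5 -3.5 12. ] [ 0.79  0.37 -0.45]
```

```bash

python3 -m creep '[[0,0,0,10,0,0,0],[0,0,0,19,0,0,0],[0,0,0,19,0,0,0],[0,0,0,19,0,0,0]]'
python3 -m creep '[[-1,0,0,0,0,0,0],[-1,0,0,0,0,0,0],[-1,0,0,0,0,0,0],[-1,0,0,0,0,0,0],[-1,0,0,0,0,0,0],[-1,0,0,0,0,0,0],[-1,0,0,0,0,0,0],[-1,0,0,0,0,0,0]]'
python3 -m creep '[[-1,0,0,-5,0,0,0],[-1,0,0,-10,0,0,0],[-1,0,0,-15,0,0,0],[-1,0,0,-20,0,0,0],[-1,0,0,-20,0,0,0]]'
cat > droop.py <<'E'
from h import *
c=cap('scene','d'); st()
P=cloud(np.ones((384,512),bool),c)
import sys
a=[float(v) for v in sys.argv[1:]]
# fit slope of tray floor (grey-ish non blue points between)
im=c[0].astype(int).reshape(-1,3)
v,u=np.nonzero(c[1]>0); col=c[0][v,u].astype(int)
m=(np.abs(col[:,0]-col[:,2])<35)&(P[:,0]>a[0])&(P[:,0]<a[1])&(P[:,1]>a[2])&(P[:,1]<a[3])&(P[:,2]>a[4])&(P[:,2]<a[5])
q=P[m]; A=np.c_[q[:,:2]-q[:,:2].mean(0),np.ones(len(q))]
for _ in range(6):
    k=np.linalg.lstsq(A,q[:,2],rcond=None)[0]; e=np.abs(A@k-q[:,2]); g=e<max(.002,np.median(e)*1.5); A,q=A[g],q[g]
print(len(q),'ctr',np.round(q.mean(0),3),'slopes deg x,y',np.degrees(np.arctan(k[:2])).round(1),'res',round(e.mean(),4))
E
python3 droop.py .36 .48 -.26 -.10 .01 .045
```

```text
time_s: 30.95
tcp_pos: [0.4227, -0.3137, 0.2118]
ee_rot: [[0.001, -1.0, 0.003], [-1.0, -0.001, -0.001], [0.001, -0.003, -1.0]]
wrist_force: [-0.3, -0.3, 0.1]
gripper_width: 0.506
gripper_force: 0.0
time_s: 31.62
tcp_pos: [0.422, -0.3139, 0.2105]
ee_rot: [[-0.001, -1.0, 0.0], [-1.0, 0.001, -0.0], [0.0, -0.0, -1.0]]
wrist_force: [-0.7, 0.9, 4.7]
gripper_width: 0.226
gripper_force: 30.0
time_s: 32.03
tcp_pos: [0.4222, -0.314, 0.2311]
ee_rot: [[-0.001, -1.0, 0.002], [-1.0, 0.001, -0.001], [0.001, -0.002, -1.0]]
wrist_force: [0.2, -0.0, -2.2]
gripper_width: 0.229
gripper_force: 30.0
t 32.08 tcp [ 0.422  -0.3139  0.2306] R [[-0.001, -1.0, 0.001], [-1.0, 0.001, -0.0], [0.0, -0.001, -1.0]] F [-0.2  0.1 -2.9] w 0.226 gf 30.0 j [-19.   23.9 -25.9  -0.  -40.1  18.9]
241 ctr [ 0.425 -0.155  0.026] slopes deg x,y [-0.3 -1.3] res 0.0008
```

```bash
cat > tip.py <<'E'
from h import *
import sys
from scipy.spatial.transform import Rotation as Ro
# args: lipx lipy lipz yaw(deg of lip dir) th1 th2 ... (tool pitch, nose-down +)
def plan(lip,yaw,th,s):
    a=np.radians(yaw); d=np.array([np.cos(a),np.sin(a),0]); t=np.radians(th+1.3); k=np.array([0,0,1.])
    X=np.cos(t)*d-np.sin(t)*k; Z=np.sin(t)*d+np.cos(t)*k
    g=np.array(lip)-.201*X+.040*Z
    u=np.radians(th); zt=-(np.sin(u)*d+np.cos(u)*k); xt=-(np.cos(u)*d-np.sin(u)*k); R=np.c_[xt,np.cross(zt,xt),zt]
    p=g-.164*zt; R0=np.array(s['ee_rot']); 
    return R0.T@(p-np.array(s['tcp_pos']))*1000,Ro.from_matrix(R0.T@R).as_rotvec(degrees=True)
s=r.sense()
for spec in sys.argv[2:]:
    x,y,z,th=[float(v) for v in spec.split(',')]
    p,v=plan((x,y,z),float(sys.argv[1]),th,s); print(spec,np.round(p),np.round(v,1))
E
python3 tip.py 90.4 .42,-.113,.16,-5; python3 tip.py 96 .487,.045,.16,-5
```

```text
.42,-.113,.16,-5 [  17.    0. -120.] [-0.1 -5.  -0.5]
.487,.045,.16,-5 [-143.  -88. -120.] [-0.3 -5.  -6.1]
```

```bash

python3 -m creep '[[-1,2,0,-12,0,-1,0],[-1,4,0,-30,0,-2,0],[-1,8,0,-50,0,-3,0],[-1,12,0,-70,0,-4,0],[-1,17,0,-90,0,-5,0],[-1,17,0,-108,0,-5,0],[-1,17,0,-118,0,-5,0],[-1,17,0,-120,0,-5,0]]'
python3 tip.py 96 .487,.045,.165,-5
```

```text
time_s: 32.75
tcp_pos: [0.422, -0.331, 0.3518]
ee_rot: [[-0.001, -1.0, 0.003], [-0.996, 0.001, 0.085], [-0.085, -0.003, -0.996]]
wrist_force: [1.1, 0.0, -1.9]
gripper_width: 0.228
gripper_force: 30.0
.487,.045,.165,-5 [-160.  -88.   10.] [-0.7 -0.1 -6. ]
```

```bash

python3 -m creep '[[-1,-5,-3,0,0,0,0],[-1,-14,-8,0,0,0,-1],[-1,-26,-14,0,0,0,-2],[-1,-40,-22,2,0,0,-3],[-1,-56,-30,4,0,0,-4],[-1,-72,-40,6,0,0,-5],[-1,-88,-49,8,0,0,-6],[-1,-102,-57,9,0,0,-6]]'
python3 tip.py 96 .487,.045,.165,-5
python3 -m creep '[[-1,-14,-6,0,0,0,0],[-1,-26,-12,0,0,0,0],[-1,-36,-17,0,0,0,0],[-1,-44,-21,0,0,0,0],[-1,-50,-23,0,0,0,0],[-1,-53,-25,0,0,0,0],[-1,-54,-26,0,0,0,0],[-1,-54,-26,0,0,0,0]]'
python3 tip.py 96 .487,.045,.165,-5; python3 droop.py .40 .56 -.13 .05 .13 .185
```

```text
time_s: 33.42
tcp_pos: [0.4793, -0.2265, 0.3481]
ee_rot: [[0.105, -0.994, -0.003], [-0.99, -0.105, 0.088], [-0.088, -0.006, -0.996]]
wrist_force: [0.5, 0.1, -3.4]
gripper_width: 0.226
gripper_force: 30.0
.487,.045,.165,-5 [-52. -36.  -2.] [-0.3  0.1  0.1]
time_s: 34.08
tcp_pos: [0.4993, -0.1723, 0.3548]
ee_rot: [[0.104, -0.995, 0.0], [-0.991, -0.103, 0.087], [-0.087, -0.009, -0.996]]
wrist_force: [0.3, -0.9, -2.5]
gripper_width: 0.228
gripper_force: 30.0
.487,.045,.165,-5 [  0. -10.  -0.] [-0.5 -0.  -0. ]
t 34.13 tcp [ 0.4991 -0.1725  0.3548] R [[0.103, -0.995, -0.0], [-0.991, -0.103, 0.087], [-0.087, -0.009, -0.996]] F [ 0.  -0.9 -2.5] w 0.225 gf 30.0 j [ -2.8  15.5 -14.7  -5.8 -60.1  11.6]
404 ctr [ 0.49  -0.005  0.137] slopes deg x,y [ 1.4 -8.5] res 0.0009
```

```bash
python3 -c "
import cv2
a=cv2.imread('pics/d.png')[90:320,170:430]; cv2.imwrite('pics/v6.png',cv2.resize(a,None,fx=2.5,fy=2.5,interpolation=2))"; python3 tip.py 96 .487,.045,.15,0 .487,.045,.135,5 .487,.045,.125,10 .487,.045,.12,15 .487,.045,.118,20
```

```text
.487,.045,.15,0 [-18. -11.  -2.] [-0.5  5.  -0.1]
.487,.045,.135,5 [-37. -11.  -2.] [-0.5 10.  -0.1]
.487,.045,.125,10 [-58. -11.  -5.] [-0.5 15.  -0.1]
.487,.045,.12,15 [-80. -11. -11.] [-0.5 20.  -0.1]
.487,.045,.118,20 [-103.  -11.  -19.] [-0.5 25.  -0.2]
```

View pics/v6.png

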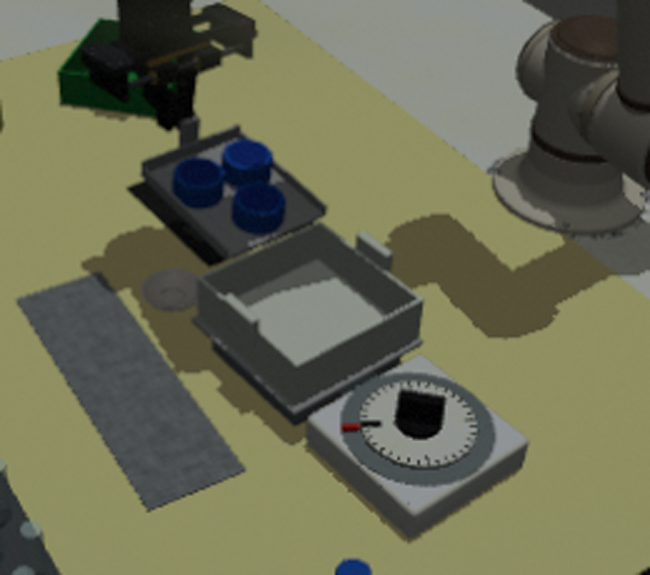

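The tray holds three caps, and its lip is just over the tub's near rim, at crop (270,235). The tub is upright on the pan. Now I tip.

```bash

python3 -m creep '[[-1,-6,-4,-1,0,2,0],[-1,-13,-8,-2,0,4,0],[-1,-22,-11,-2,0,6,0],[-1,-30,-11,-2,0,8,0],[-1,-37,-11,-2,0,10,0],[-1,-46,-11,-3,0,12,0],[-1,-54,-11,-4,0,14,0],[-1,-58,-11,-5,0,15,0]]'
python3 -m creep '[[-1,0,0,0,0,0,0],[-1,0,0,0,0,0,0]]'
python3 tip.py 96 .487,.047,.12,14 .487,.047,.118,18 .487,.047,.116,22  .487,.047,.116,26 .487,.047,.116,30 .487,.047,.116,34; python3 droop.py .40 .56 -.13 .03 .12 .20
```

```text
time_s: 34.8
tcp_pos: [0.5037, -0.1139, 0.3651]
ee_rot: [[0.1, -0.995, 0.027], [-0.98, -0.103, -0.173], [0.175, -0.009, -0.985]]
wrist_force: [-1.0, 1.3, -1.5]
gripper_width: 0.227
gripper_force: 30.0
time_s: 34.97
tcp_pos: [0.504, -0.1143, 0.3652]
ee_rot: [[0.1, -0.995, 0.027], [-0.98, -0.103, -0.171], [0.173, -0.009, -0.985]]
wrist_force: [-0.6, 1.3, -1.3]
gripper_width: 0.229
gripper_force: 30.0
.487,.047,.12,14 [-17.   0.  -9.] [-0.5  4.  -0.2]
.487,.047,.118,18 [-34.   0. -19.] [-0.5  8.  -0.2]
.487,.047,.116,22 [-51.  -0. -28.] [-0.5 12.  -0.2]
.487,.047,.116,26 [-68.  -0. -38.] [-0.5 16.  -0.3]
.487,.047,.116,30 [-86.  -0. -47.] [-0.5 20.  -0.3]
.487,.047,.116,34 [-105.   -0.  -55.] [-0.5 24.  -0.3]
t 35.02 tcp [ 0.5041 -0.1145  0.3651] R [[0.099, -0.995, 0.027], [-0.98, -0.102, -0.171], [0.173, -0.009, -0.985]] F [-0.2  1.2 -0.8] w 0.227 gf 30.0 j [  7.3  12.9 -23.7  12.4 -53.8  -8.8]
226 ctr [ 0.503 -0.091  0.144] slopes deg x,y [  1.4 -16. ] res 0.001
```

```bash
python3 - <<'E'
from h import *
im={}
for n in ['scene','side']: im[n]=cap(n)[0]
a=cv2.resize(im['scene'][100:260,200:360],None,fx=2.4,fy=2.4,interpolation=2); b=cv2.resize(im['side'][120:280,180:340],None,fx=2.4,fy=2.4,interpolation=2)
cv2.imwrite('pics/v7.png',np.hstack([a,b])[:,:,::-1])
E
```

```text
(no output)
```

View pics/v7.png

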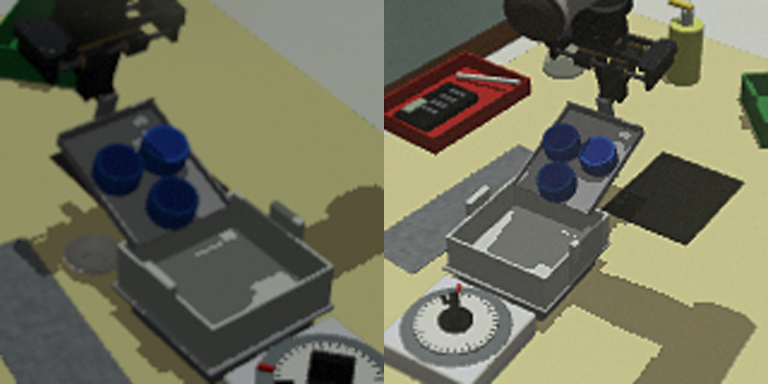

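```bash
sed -i 's/th+1.3/th+5/' tip.py; python3 tip.py 96 .486,.055,.122,10 .486,.055,.12,14 .486,.055,.118,18 .486,.055,.118,22  .486,.055,.118,26 .486,.055,.118,30
```

```text
.486,.055,.122,10 [-13.   0. -12.] [-0.5  0.  -0.2]
.486,.055,.12,14 [-30.   0. -23.] [-0.5  4.  -0.2]
.486,.055,.118,18 [-47.   0. -33.] [-0.5  8.  -0.3]
.486,.055,.118,22 [-64.   0. -44.] [-0.5 12.  -0.3]
.486,.055,.118,26 [-83.   0. -53.] [-0.5 16.  -0.3]
.486,.055,.118,30 [-102.    0.  -62.] [-0.4 20.  -0.3]
```

```bash

python3 -m creep '[[-1,-5,0,-8,0,0,0],[-1,-13,0,-12,0,0,0],[-1,-21,0,-17,0,2,0],[-1,-30,0,-23,0,4,0],[-1,-38,0,-28,0,6,0],[-1,-47,0,-33,0,8,0],[-1,-55,0,-38,0,10,0],[-1,-64,0,-44,0,12,0]]'
python3 tip.py 96 .486,.055,.118,22 .486,.055,.118,26 .486,.055,.118,30 .486,.055,.118,34
python3 -c "
from h import *
im,d,*_=c=cap('scene','tip1');im=im.astype(int)
b=(im[:,:,2]>im[:,:,0]+40)&(im[:,:,2]>im[:,:,1]+30)
n,l,s,ce=cv2.connectedComponentsWithStats(b.astype(np.uint8))
for i in range(1,n):
    if s[i,4]>40: print(ce[i].round(),s[i,4],np.median(cloud(l==i,c),0).round(3))"
```

```text
time_s: 35.78
tcp_pos: [0.4965, -0.0431, 0.3978]
ee_rot: [[0.092, -0.995, 0.049], [-0.922, -0.103, -0.374], [0.377, -0.01, -0.926]]
wrist_force: [-1.2, -0.5, -2.1]
gripper_width: 0.226
gripper_force: 30.0
.486,.055,.118,22 [0. 0. 1.] [-0.5 -0.1 -0.3]
.486,.055,.118,26 [-15.   0. -12.] [-0.5  3.9 -0.3]
.486,.055,.118,30 [-32.   0. -24.] [-0.5  7.9 -0.3]
.486,.055,.118,34 [-50.   0. -35.] [-0.5 11.9 -0.3]
[300. 201.] 160 [0.444 0.084 0.093]
[276. 211.] 241 [0.524 0.086 0.089]
[302. 221.] 183 [0.479 0.144 0.079]
[311. 319.] 128 [0.655 0.437 0.12 ]
```

All three caps have slid into the tub. Raising the tray and checking.

```bash

python3 -m creep '[[-1,7,0,-18,0,0,0],[-1,15,0,-37,0,0,0],[-1,23,0,-56,0,0,0],[-1,30,0,-74,0,0,0],[-1,30,0,-74,0,-6,0],[-1,30,0,-74,0,-12,0],[-1,30,0,-74,0,-18,0],[-1,30,0,-74,0,-24,0]]'
python3 tip.py 93 .42,-.113,.16,-4 ; python3 tip.py 96 .49,.0,.18,-4
python3 -c "
from h import *
c=cap('scene','tip2');
im=c[0].astype(int)
b=(im[:,:,2]>im[:,:,0]+40)&(im[:,:,2]>im[:,:,1]+30)
n,l,s,ce=cv2.connectedComponentsWithStats(b.astype(np.uint8))
for i in range(1,n):
    if s[i,4]>40: print(ce[i].round(),s[i,4],np.median(cloud(l==i,c),0).round(3))
cv2.imwrite('pics/v8.png',cv2.resize(c[0][130:290,230:390,::-1],None,fx=3.5,fy=3.5,interpolation=2))"
```

```text
time_s: 36.5
tcp_pos: [0.4958, -0.0434, 0.4777]
ee_rot: [[0.105, -0.994, 0.007], [-0.994, -0.105, 0.041], [-0.04, -0.011, -0.999]]
wrist_force: [-0.0, -0.7, -2.4]
gripper_width: 0.229
gripper_force: 30.0
.42,-.113,.16,-4 [277.  95.  99.] [-0.5 -1.7  3. ]
.49,.0,.18,-4 [171.   2.  84.] [-0.6 -1.7  0. ]
[293. 199.] 189 [0.449 0.058 0.08 ]
[272. 208.] 156 [0.52  0.059 0.08 ]
[303. 221.] 176 [0.478 0.146 0.08 ]
[311. 319.] 128 [0.655 0.437 0.12 ]
```

View pics/v8.png

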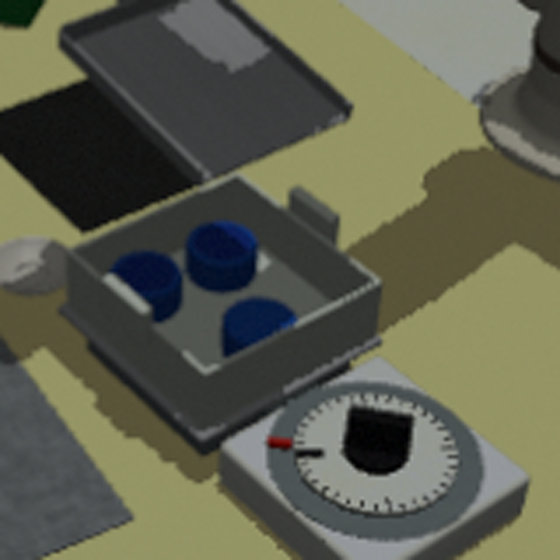

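Three caps lie flat in the tub at crop (147,285), (222,255) and (260,325), and the tray is empty. I'll move the tray back over its mat and measure its slope there.

```bash

python3 -m creep '[[-1,20,7,0,0,0,0.5],[-1,50,17,0,0,0,1],[-1,85,29,10,0,0,1.5],[-1,120,41,20,0,0,2],[-1,155,53,30,0,0,2.5],[-1,190,65,40,0,0,3],[-1,225,77,50,0,0,3],[-1,250,86,60,0,0,3]]'
python3 tip.py 93 .413,-.115,.10,0
python3 droop.py .36 .47 -.25 -.11 .10 .2
```

```text
time_s: 37.22
tcp_pos: [0.4357, -0.3016, 0.4074]
ee_rot: [[0.05, -0.999, 0.005], [-0.998, -0.05, 0.033], [-0.032, -0.007, -0.999]]
wrist_force: [0.7, 0.5, -1.3]
gripper_width: 0.232
gripper_force: 30.0
.413,-.115,.10,0 [12. 13. 86.] [-0.4  1.8 -0.1]
t 37.27 tcp [ 0.4347 -0.3038  0.4047] R [[0.047, -0.999, 0.0], [-0.998, -0.047, 0.034], [-0.034, -0.002, -0.999]] F [-0.  -1.8 -2.2] w 0.225 gf 30.0 j [-17.9  13.1 -11.7  -2.  -65.8  21.4]
685 ctr [ 0.419 -0.177  0.182] slopes deg x,y [-0.3 -9.2] res 0.0009
```

```bash
sed -i 's/th+5/th+11.1/' tip.py; python3 tip.py 93 .413,-.115,.10,-11 .413,-.115,.03,-11 .413,-.115,.007,-11
```

```text
.413,-.115,.10,-11 [ 46.  12. 102.] [-0.1 -9.1 -0.3]
.413,-.115,.03,-11 [ 48.  12. 172.] [-0.1 -9.1 -0.3]
.413,-.115,.007,-11 [ 49.  12. 195.] [-0.1 -9.1 -0.3]
```

```bash

python3 -m creep '[[-1,10,4,20,0,-3,0],[-1,25,8,45,0,-6,0],[-1,46,12,70,0,-9,0],[-1,46,12,100,0,-9,0],[-1,47,12,120,0,-9,0],[-1,48,12,140,0,-9,0],[-1,48,12,140,0,-9,0],[-1,48,12,140,0,-9,0]]'
python3 tip.py 93 .413,-.115,.03,-11 .413,-.115,.007,-11
python3 droop.py .36 .47 -.25 -.12 .03 .11
```

```text
time_s: 37.93
tcp_pos: [0.4279, -0.3429, 0.2655]
ee_rot: [[0.052, -0.999, -0.005], [-0.98, -0.052, 0.19], [-0.19, -0.005, -0.982]]
wrist_force: [0.2, 0.0, -1.7]
gripper_width: 0.226
gripper_force: 30.0
.413,-.115,.03,-11 [10.  3. 33.] [-0.3 -0.   0. ]
.413,-.115,.007,-11 [15.  3. 55.] [-0.3 -0.   0. ]
t 37.98 tcp [ 0.4283 -0.3431  0.2669] R [[0.053, -0.999, -0.003], [-0.981, -0.052, 0.189], [-0.189, -0.007, -0.982]] F [ 0.4 -1.2 -1.6] w 0.229 gf 30.0 j [-24.4  24.2 -14.2 -11.8 -56.9  34.4]
518 ctr [ 0.416 -0.18   0.062] slopes deg x,y [ 0.9 -0.4] res 0.0009
```

```bash

python3 -m creep '[[-1,5,1,12,0,0,0],[-1,8,2,24,0,0,0],[-1,11,3,34,0,0,0],[-1,13,3,43,0,0,0],[-1,14,3,49,0,0,0],[-1,15,3,53,0,0,0],[-1,15,3,56,0,0,0],[-1,15,3,56,0,0,0]]'
python3 -m creep '[[-1,0,0,0,0,0,0],[-0.3,0,0,0,0,0,0],[-0.3,0,0,0,0,0,0],[-0.3,0,0,0,0,0,0],[-0.3,0,0,0,0,0,0],[-0.3,0,0,0,0,0,0]]'
python3 -m creep '[[-0.3,0,0,-15,0,0,0],[-0.3,0,0,-35,0,0,0],[-0.3,0,0,-70,0,0,0],[-0.3,0,0,-110,0,0,0],[-0.3,0,0,-150,0,0,0],[-0.3,0,0,-190,0,0,0],[-0.3,-40,0,-220,0,0,0],[-0.3,-80,0,-220,0,0,0]]'
python3 droop.py .36 .47 -.25 -.12 -.005 .012; python3 - <<'E'
from h import *
c=cap('wrist');s=cap('scene','fin')
a=cv2.resize(c[0],(400,300));b=cv2.resize(s[0][70:310,110:390],(400,343))[:300]
cv2.imwrite('pics/v9.png',np.hstack([a,b])[:,:,::-1])
E
```

```text
time_s: 38.65
tcp_pos: [0.4256, -0.3471, 0.2083]
ee_rot: [[0.052, -0.999, -0.003], [-0.98, -0.051, 0.191], [-0.191, -0.007, -0.982]]
wrist_force: [-0.5, -0.4, 0.1]
gripper_width: 0.229
gripper_force: 30.0
time_s: 39.15
tcp_pos: [0.4254, -0.3471, 0.2083]
ee_rot: [[0.052, -0.999, -0.002], [-0.98, -0.051, 0.191], [-0.191, -0.008, -0.982]]
wrist_force: [-0.2, 0.2, 0.8]
gripper_width: 0.343
gripper_force: 0.0
time_s: 39.82
tcp_pos: [0.4225, -0.3175, 0.4425]
ee_rot: [[0.049, -0.999, 0.005], [-0.982, -0.047, 0.185], [-0.185, -0.014, -0.983]]
wrist_force: [1.3, 0.8, 1.4]
gripper_width: 0.346
gripper_force: 0.0
t 39.87 tcp [ 0.4213 -0.3112  0.4439] R [[0.054, -0.999, 0.006], [-0.98, -0.052, 0.19], [-0.189, -0.016, -0.982]] F [-4.1  5.4  0.1] w 0.347 gf 0.0 j [-21.5  12.   -4.4 -10.5 -77.5  27.2]
520 ctr [ 0.416 -0.183  0.007] slopes deg x,y [ 0.1 -0.3] res 0.0009
```

View pics/v9.png

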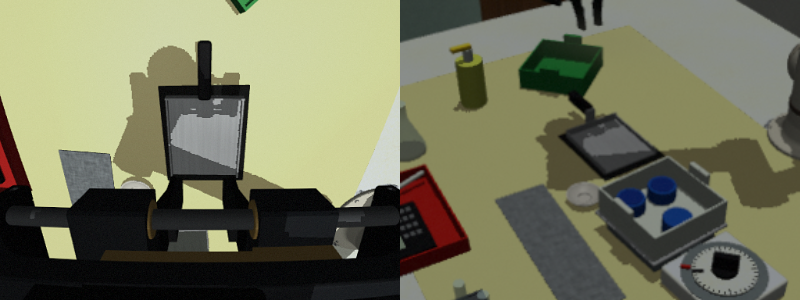

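The tray lies flat and centred on its mat, with its handle free at left-image (204,70). The three caps are in the tub on the pan, the dish and bottle haven't moved, and the gripper is clear.

```bash
python3 -m creep '[[0,0,0,0,0,0,0],[0,0,0,0,0,0,0],[0,0,0,0,0,0,0],[0,0,0,0,0,0,0]]' | head -1; python3 -c "
from station import r
print(r.finish_job())"
```

```text
time_s: 40.3
the job is handed in; nothing more can be done
None
```

The job is handed in at about 40 s: the tub is on the pan with the dial zeroed to about 1°, all three caps are in the tub, and the empty tray is flat on its mat; the first cap grasp missed and shifted that cap a few millimetres before a retry picked it up.

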